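# Pin the folding shelf and hang the lanterns

### The arm

A 6-joint arm with a two-finger parallel gripper is mounted at the origin on the work surface. World frame = base frame: x ahead of the robot, y to its left, z up, the work surface at z = 0. Lengths are in m, angles in rad, forces in N, time in s.
With the tool pointing down it reaches from about 0.35 to 0.775 m from the base axis. Payload 5.5 kg.
Tool frame: the origin (TCP) lies between the finger pads; the fingertips stand 8 mm ahead of it and the grasp point (between the pads) lies 11 mm behind it; z points along the fingers, y is the line along which they close (so a half turn about z gives the same grasp; the last joint's range is limited). The gripper opens to 85 mm and grips with 20 to 120 N. Pads are 22 mm wide; open, the fingers measure 114 mm over their backs; the gripper's body (76 mm by 85 mm) begins 54 mm behind the grasp point. The pads swing forward as they close: fully open they stand 13 mm farther back than shut.
Start: joints at [-1.458, 0.313, 0.046, 1.304, 0, 1.431], TCP at [0.144, -0.557, 0.239] pointing down, gripper open.
Joint ranges: [-2.76, 2.76], [-0.86, 1.69], [-1.03, 1.26], [-2.2, 2.34], [-1.47, 1.5], [-3.14, 3.14]. Speed limits (rad/s): [2.57, 2.57, 3.14, 3.14, 3.14, 3.14].

### API

Orientations are given as a unit quaternion [w, x, y, z].
In Python, from workcell import env gives the robot as it stands.
- The arm moves only by the tool move_arm, never from a script. Its argument "moves" is one flat list of numbers, 5 for each row, row after row: the shift along the world's x, y, z in m, then the turn about the world's z in rad, then the finger opening in m, from 0 to 0.0854. A call has 1 to 12 rows; each row is the pose to reach, as a shift and turn from the pose commanded when the call began; what a row does not reach only later rows make up. A row lasts 1/12 s, in which the tool goes at most 41.7 mm and 7.16 degrees, less where a joint would pass 70% of its speed; a pose out of reach is approached as far as the arm can. A call with a gripper value outside its range is refused whole. The fingers move at their own pace and stop on an object; "newtons" is the grip in N (left out, the last holds). Time passes only in rows, so rows that repeat a pose let the fingers close. It gives the time, the measured TCP pose, the force, the opening and the grip force at its end, in the units of the state.
- env.get_state(): the state, without advancing time (a new reading comes with each control period).
- env.read_camera(name): name is "scene" or "top" or "wrist"; returns a dict with "pixels" (400x640x3 uint8, red, green, blue), "camera_matrix" (3x3 intrinsics, pixels), "rvec" (rotation vector, rad) and "tvec" (3), from world to camera coordinates, as OpenCV has them. Camera axes: x right, y down, z forward; pixel columns grow to the right and rows downward; lengths in m; the calibration is good to about 2 mm. A picture is of the moment at which its call begins. There is no depth.
- env.hand_in(): hands the job in; it is judged then, once.
The state is a dict: "clock": time; "joint_pos": joint angles; "qvel": joint speeds; "tau": joint torques, N m; "tcp_pos": TCP position; "orientation": TCP orientation; "wrist_force": force on the tool from outside, world axes, zero at the start; "ft_torque": the same for the moment, N m; "finger_gap": finger opening in m; "grip_force": force on a finger pad.
Only numpy, scipy, OpenCV 4.12 (cv2) and the standard library are available. Lean on these libraries where they do the work, as an engineer would, in place of code of your own. Each camera call takes 0.05 s, during which the arm holds its last target. There are 200 camera calls.

### The job

Get the folding shelf by the balcony door ready for the evening: lift the lid off the wooden pin box by its knob and set it down on the table, knob up, take out the four locking pins and push one fully home through each of the shelf's four corner flanges. Only when all four are in, hang every lantern that is there by its bail on a hook of its own, then put the lid back squarely on the pin box. Leave the cartridge tray, the ceramic cat and the bottle opener where they are.

Things in the scene. Friction and masses are not known exactly. Their poses are not given: they have to be found in the camera images.
- shelf: Fixed folding aluminium shelf, deck 264 x 120 mm, top 173 mm. Origin on the table under the deck's centre; x from its front (hook side) to its back, y along it, z up. Pin flanges at the corners: x +-37, y +-149 mm. Three hooks of 10 x 4 mm flat strap at the front (y = 96, 0, -96 mm) slope from x -60, z 200 mm down to a V at x = -111, z = 180 mm, then up to a tip at x = -132 mm, 207 mm high.
- flange1 (a point): Centre of the top face of a corner flange (front, +y end), 170 mm above the table: an 8 mm thick horizontal plate (two stacked lugs) 32 x 34 mm with an upright through hole of 12.5 mm diameter, slightly chamfered, open below. Axes as the shelf's.
- flange2 (a point): Centre of the top face of a corner flange (front, -y end), 170 mm above the table: an 8 mm thick horizontal plate (two stacked lugs) 32 x 34 mm with an upright through hole of 12.5 mm diameter, slightly chamfered, open below. Axes as the shelf's.
- flange3 (a point): Centre of the top face of a corner flange (back, +y end), 170 mm above the table: an 8 mm thick horizontal plate (two stacked lugs) 32 x 34 mm with an upright through hole of 12.5 mm diameter, slightly chamfered, open below. Axes as the shelf's.
- flange4 (a point): Centre of the top face of a corner flange (back, -y end), 170 mm above the table: an 8 mm thick horizontal plate (two stacked lugs) 32 x 34 mm with an upright through hole of 12.5 mm diameter, slightly chamfered, open below. Axes as the shelf's.
- hook1 (a point): Where the axis of a lantern's bail lies when it hangs on this hook (y = +96 mm), in the V of the strap, 187 mm above the table: 20 mm below the top of the hook's tip and 22 mm behind it (+x), 9 mm above the underside of the strap, 50 mm in front of the shelf's front rail. Axes as the shelf's: the hook's open end points to -x.
- hook2 (a point): Where the axis of a lantern's bail lies when it hangs on this hook (middle), in the V of the strap, 187 mm above the table: 20 mm below the top of the hook's tip and 22 mm behind it (+x), 9 mm above the underside of the strap, 50 mm in front of the shelf's front rail. Axes as the shelf's: the hook's open end points to -x.
- hook3 (a point): Where the axis of a lantern's bail lies when it hangs on this hook (y = -96 mm), in the V of the strap, 187 mm above the table: 20 mm below the top of the hook's tip and 22 mm behind it (+x), 9 mm above the underside of the strap, 50 mm in front of the shelf's front rail. Axes as the shelf's: the hook's open end points to -x.
- pinbox: Base of the square wooden pin box, fixed: plinth 120 x 120 x 8 mm with a block 102 x 102 mm, 36 mm high, on it (top at 44 mm). In its four holes of 12.5 mm diameter at x, y = +-24 mm the pins stand, their heads resting on the block. Origin at the centre of the underside, axes along the sides.
- lid: Loose wooden lid, 0.25 kg: square cap open below, 120 x 120 x 76 mm, 110 mm wide inside, standing on the plinth over block and pins with 4 mm play each side; lift 70 mm to clear the pins. Round knob 24 mm across, 84 to 108 mm above the lower edge, on a neck. Origin at the centre of the lower edge (8 mm above the pin box's origin when closed, 0 on the table); x, y along the sides.
- pin1: Locking pin, 60 g, all alike: steel shank 10 mm across, 34 mm long, rounded end, under a round black head 18 mm across and 30 mm high. Origin on the axis at the shoulder (where head meets shank), z up through the head. In the box the shoulder is 44 mm above the box's origin (head top 74 mm); fully home the shoulder rests on the flange.
- pin2: Locking pin, 60 g, all alike: steel shank 10 mm across, 34 mm long, rounded end, under a round black head 18 mm across and 30 mm high. Origin on the axis at the shoulder (where head meets shank), z up through the head. In the box the shoulder is 44 mm above the box's origin (head top 74 mm); fully home the shoulder rests on the flange.
- pin3: Locking pin, 60 g, all alike: steel shank 10 mm across, 34 mm long, rounded end, under a round black head 18 mm across and 30 mm high. Origin on the axis at the shoulder (where head meets shank), z up through the head. In the box the shoulder is 44 mm above the box's origin (head top 74 mm); fully home the shoulder rests on the flange.
- pin4: Locking pin, 60 g, all alike: steel shank 10 mm across, 34 mm long, rounded end, under a round black head 18 mm across and 30 mm high. Origin on the axis at the shoulder (where head meets shank), z up through the head. In the box the shoulder is 44 mm above the box's origin (head top 74 mm); fully home the shoulder rests on the flange.
- lantern1: Small lantern, about 0.22 kg, all alike; may be absent. Round heavy base 72 mm across, 22 mm high; globe; cap top at 90 mm; fixed steel bail of 8 mm round bar in its y-z plane: uprights at y = +-36 mm, straight level top bar from y = -30 to +30 mm, axis at 150 mm. Nothing between cap and bar. Origin at the centre of the underside, z up. Hangs with the top bar lying across a hook.
- lantern2: Small lantern, about 0.22 kg, all alike; may be absent. Round heavy base 72 mm across, 22 mm high; globe; cap top at 90 mm; fixed steel bail of 8 mm round bar in its y-z plane: uprights at y = +-36 mm, straight level top bar from y = -30 to +30 mm, axis at 150 mm. Nothing between cap and bar. Origin at the centre of the underside, z up. Hangs with the top bar lying across a hook.
- lantern3: Small lantern, about 0.22 kg, all alike; may be absent. Round heavy base 72 mm across, 22 mm high; globe; cap top at 90 mm; fixed steel bail of 8 mm round bar in its y-z plane: uprights at y = +-36 mm, straight level top bar from y = -30 to +30 mm, axis at 150 mm. Nothing between cap and bar. Origin at the centre of the underside, z up. Hangs with the top bar lying across a hook.
- bail1 (a point): Middle of the top bar of lantern 1's bail, on its axis, 150 mm above the lantern's underside; the bar runs along y.
- bail2 (a point): Middle of the top bar of lantern 2's bail, on its axis, 150 mm above the lantern's underside; the bar runs along y.
- bail3 (a point): Middle of the top bar of lantern 3's bail, on its axis, 150 mm above the lantern's underside; the bar runs along y.
- tray: Bystander: clear plastic tray 120 x 115 mm with four grey cartridges standing in it, 70 mm high; origin at the centre of the underside.
- cat: Bystander: white ceramic cat figurine, 70 mm across, 115 mm high; origin at the centre of the underside.
- opener: Bystander: flat steel bottle opener 120 mm long, 4 mm thick, lying on the table; origin near its middle.
There are look-alikes about, which are no part of the job. Leave any pink look-alike of the lantern1 alone.

How it is judged:
By the outcome, as a careful person would: the job done as asked, in the order asked, and still so for the second after the job is handed in, with the robot touching nothing.
Of lantern1, lantern2, lantern3 only 1 to 3 are there at a start; the rules pass over those that are not, and their reading is None.
At some moment in a run one of lid, lantern1, lantern2, lantern3 may be knocked a few centimetres aside while the robot is not near it.
It also fails if it takes over 210 s, if anything falls off the work surface, if the arm or the gripper's body presses on something with over 40 N, if the wrist force passes 120 N, or if a joint passes its speed limit or range.

## Working session

There is one attempt and no reset: what is moved stays moved. The work goes in short steps, Python scripts to look and compute and a tool call to move; the robot and the scene stay as the last step left them, time stands still between calls to the robot, and variables do not carry over. Pictures are saved under pics/ and viewed, at most 14 in all, crops included, and the job is handed in when it is done.

Besides the shell and the picture viewer there is one more tool, called as a command line: name --argument value ..., lists and objects as JSON in quotes. move_arm: Moves the arm, as the interface text tells. Its arguments: {"type":"object","properties":{"moves":{"type":"array"},"newtons":{"type":"number"}},"required":["moves"]}

```bash
ls; mkdir -p pics
cat > h.py <<'E'
import sys; sys.path.insert(0,'.')
from workcell import env
import numpy as np, cv2
def cam(n,save=None):
    c=env.read_camera(n); c['R']=cv2.Rodrigues(np.array(c['rvec'],float))[0]; c['t']=np.array(c['tvec'],float).ravel(); c['K']=np.array(c['camera_matrix'],float)
    c['p']=np.array(c['pixels'])
    if save: cv2.imwrite('pics/'+save+'.png',c['p'][:,:,::-1])
    return c
def ray(c,u,v):
    d=c['R'].T@np.linalg.inv(c['K'])@np.array([u,v,1.]); o=-c['R'].T@c['t']; return o,d
def plane(c,u,v,z):
    o,d=ray(c,u,v); return (o+d*(z-o[2])/d[2])
def proj(c,P):
    q=c['K']@(c['R']@np.array(P,float)+c['t']); return q[:2]/q[2]
E
python3 - <<'E'
from h import *
for n in('scene','top'):
    c=cam(n,n+'0'); print(n,-c['R'].T@c['t'],c['K'][0,0])
print(env.get_state())
E
```

```text
pics
scene [1.05128669 0.83860674 0.90440293] 434.8440826152028
top [0.41498051 0.00269498 1.50974118] 457.0697523771995
{'clock': 0.1, 'joint_pos': array([-1.45757706e+00,  3.13934655e-01,  4.50977582e-02,  1.30359370e+00,
       -2.97247676e-05,  1.43116601e+00]), 'qvel': array([-3.90037426e-04, -2.77082899e-03,  2.01674423e-03,  1.93585042e-03,
       -1.02353991e-05, -9.95203648e-05]), 'tau': array([ 2.51644269e-03, -4.81725168e+01,  2.99244958e+01,  1.27266103e-02,
       -2.60934812e-04,  5.39162698e-06]), 'tcp_pos': array([ 0.1437596 , -0.55628644,  0.23849482]), 'orientation': array([-8.17261793e-04,  9.92018692e-01,  1.26088253e-01, -4.07067709e-06]), 'wrist_force': array([ 0.26604562,  0.36948507, -0.30888069]), 'ft_torque': array([-0.00172428,  0.01602216, -0.0115033 ]), 'grip_force': 0.0, 'finger_gap': 0.08539303182379615}
```

View pics/scene0.png

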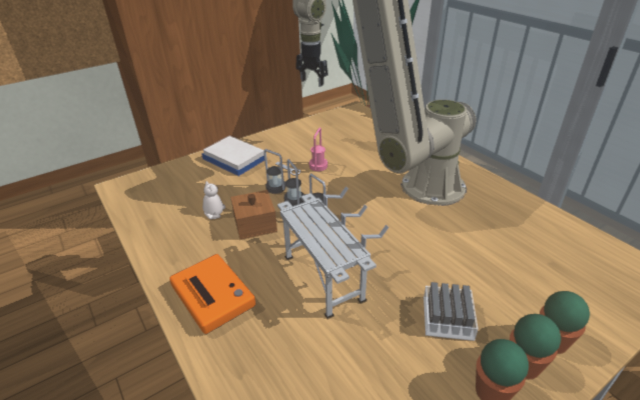

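View pics/top0.png

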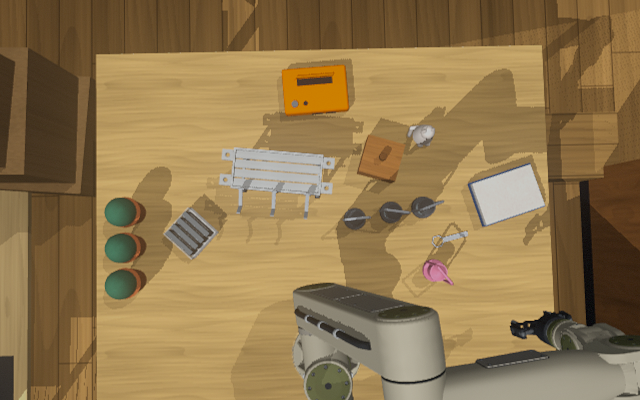

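The scene shows the shelf (about 325,235), the box with its lid (255,212), three grey lanterns (275,180; 293,190; 318,195) and the pink look-alike (318,155). In the top view the shelf is at (275,172), the lid at (381,158), the lanterns at (355,219), (392,212) and (424,207), and the opener at (450,238). I'll enlarge the top view to get accurate pixels.

Run:
```python
from h import *
p=cv2.imread('pics/top0.png')
cv2.imwrite('pics/cropA.png',cv2.resize(p[135:225,210:345],None,fx=5.9,fy=5.9,interpolation=cv2.INTER_CUBIC))
cv2.imwrite('pics/cropB.png',cv2.resize(p[120:250,335:475],None,fx=4.6,fy=4.6,interpolation=cv2.INTER_CUBIC))
```

```text
(no output)
```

View pics/cropA.png

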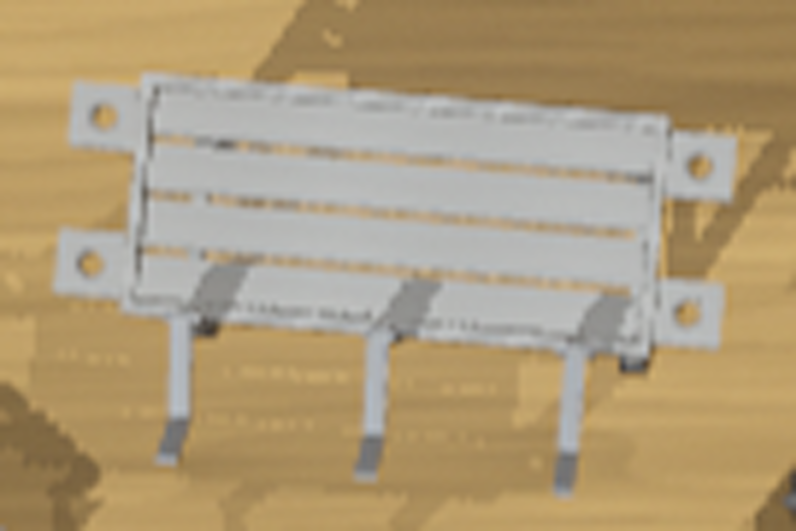

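View pics/cropB.png

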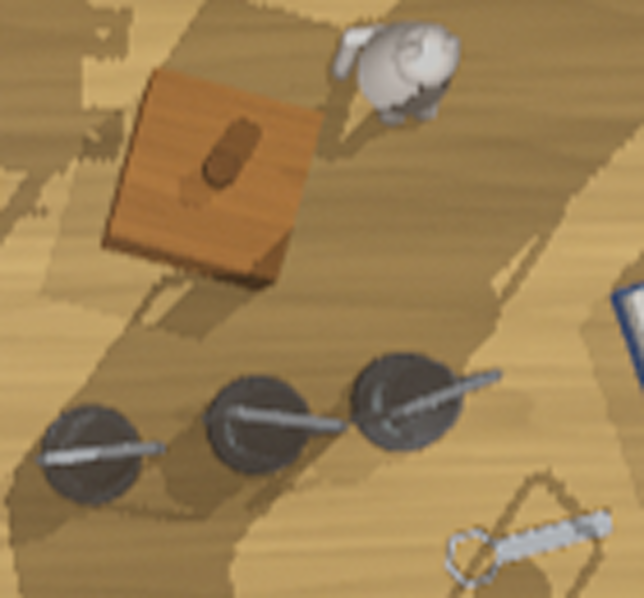

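Crop A shows the flange holes at crop pixels (103,115), (700,165), (90,262) and (688,313). Crop B shows the lid knob at (222,168) and the bail bars at (40,460)-(163,448), (230,412)-(345,427) and (385,415)-(500,375).

```bash
cat >> h.py <<'E'
def fit(local,world):
    L=np.array(local)[:,:2];W=np.array(world)[:,:2]; l0=L.mean(0);w0=W.mean(0)
    U,S,V=np.linalg.svd((L-l0).T@(W-w0)); R=V.T@np.diag([1,np.sign(np.linalg.det(V.T@U.T))])@U.T
    return np.arctan2(R[1,0],R[0,0]), w0-R@l0, np.linalg.norm((L@R.T+(w0-R@l0))-W,axis=1)
def tf(a,o,p):
    return np.array([o[0]+np.cos(a)*p[0]-np.sin(a)*p[1],o[1]+np.sin(a)*p[0]+np.cos(a)*p[1]])
E
python3 - <<'E'
from h import *
c=cam('top')
A=lambda x,y:((x+.5)/5.9-.5+210,(y+.5)/5.9-.5+135)
B=lambda x,y:((x+.5)/4.6-.5+335,(y+.5)/4.6-.5+120)
loc=[(.037,.149),(.037,-.149),(-.037,.149),(-.037,-.149)]
W=[plane(c,*A(*p),.168) for p in[(103,115),(700,165),(90,262),(688,313)]]
a,o,e=fit(loc,W);print('shelf',a,o,e)
for n,p in [('f1',(-.037,.149)),('f2',(-.037,-.149)),('f3',(.037,.149)),('f4',(.037,-.149)),('h1',(-.11,.096)),('h2',(-.11,0)),('h3',(-.11,-.096))]:print(n,tf(a,o,p))
print('knob',plane(c,*B(222,168),.116))
W=[plane(c,*B(*p),.084) for p in[(155,70),(322,112),(103,240)]];print('lid',W,[np.degrees(np.arctan2(*(W[i]-W[0])[1::-1])) for i in(1,2)],(W[1]+W[2])/2)
for p,q in [((40,460),(163,448)),((230,412),(345,427)),((385,415),(500,375))]:
    P,Q=plane(c,*B(*p),.152),plane(c,*B(*q),.152);print('bail',(P+Q)/2,np.linalg.norm(P-Q),np.degrees(np.arctan2(*(P-Q)[1::-1])))
for p in[(92,455),(258,425),(407,402)]:print('base',plane(c,*B(*p),.022))
for p in[(450,555),(605,525)]:print('opener',plane(c,*B(*p),.0))
print('pink',plane(c,436,271,.02))
E
```

```text
shelf -0.10740593249234083 [0.57711716 0.13599124] [0.00087621 0.00058211 0.00044636 0.00081569]
f1 [0.55630311 0.28809902]
f2 [ 0.52435764 -0.00818376]
f3 [0.62987668 0.28016625]
f4 [ 0.59793122 -0.01611653]
h1 [0.47804219 0.24323   ]
h2 [0.46775104 0.14778319]
h3 [0.45745988 0.05233639]
knob [ 0.62113446 -0.18561104  0.116     ]
lid [array([ 0.69430325, -0.14606224,  0.084     ]), array([ 0.66280816, -0.25948369,  0.084     ]), array([ 0.57839108, -0.10735331,  0.084     ])] [np.float64(-105.51901424848685), np.float64(161.53323009398892)] [ 0.62059962 -0.1834185   0.084     ]
bail [ 0.43187352 -0.09742382  0.152     ] 0.0798765525126992 94.20845764899425
bail [ 0.45131684 -0.2183224   0.152     ] 0.07501361436545065 81.21643047539963
bail [ 0.46481614 -0.31926179  0.152     ] 0.07920794770421666 107.7541177778352
base [ 0.43294211 -0.10025256  0.022     ]
base [ 0.45139304 -0.21844554  0.022     ]
base [ 0.46520581 -0.32468289  0.022     ]
opener [ 0.35543639 -0.35673827  0.        ]
opener [ 0.37423806 -0.46895153  0.        ]
pink [ 0.25646038 -0.36014723  0.02      ]
```

move_arm --moves '[0.1, 0.08, 0.06, 0, 0.0854, 0.2, 0.16, 0.06, 0, 0.0854, 0.3, 0.24, 0.06, 0, 0.0854, 0.4, 0.31, 0.06, 0, 0.0854, 0.44, 0.37, 0.06, 0, 0.0854, 0.44, 0.37, 0.06, 0, 0.0854, 0.44, 0.37, 0.06, 0, 0.0854, 0.44, 0.37, 0.06, 0, 0.0854, 0.44, 0.37, 0.06, 0, 0.0854, 0.44, 0.37, 0.06, 0, 0.0854, 0.44, 0.37, 0.06, 0, 0.0854, 0.44, 0.37, 0.06, 0, 0.0854]'

```text
clock: 1.15
tcp_pos: [0.5238, -0.2377, 0.2941]
orientation: [-0.0, 0.992, 0.126, -0.0]
wrist_force: [-0.1, -0.0, 0.7]
finger_gap: 0.0852
grip_force: 0.0
```

move_arm --moves '[0.0, 0.0, 0, 0, 0.0854, 0, 0, 0, 0, 0.0854, 0, 0, 0, 0, 0.0854, 0, 0, 0, 0, 0.0854, 0, 0, 0, 0, 0.0854, 0, 0, 0, 0, 0.0854]'

```text
clock: 1.65
tcp_pos: [0.5217, -0.2405, 0.2942]
orientation: [0.0, 0.992, 0.125, -0.0]
wrist_force: [-0.4, -0.6, -0.1]
finger_gap: 0.0855
grip_force: 0.0
```

Run:
```python
from h import *
c=cam('wrist','w1');s=env.get_state();print(s['tcp_pos'],s['orientation'],s['joint_pos'])
print(-c['R'].T@c['t'],c['R'],c['K'])
```

```text
[ 0.52180112 -0.24047208  0.2942357 ] [ 6.56283373e-05  9.92155021e-01  1.25013640e-01 -1.05038757e-05] [-5.71475754e-01  3.04931228e-01  1.67937216e-01  1.43373419e+00
 -1.14141611e-04  2.31943374e+00]
[ 0.59846764 -0.22121373  0.42845953] [[ 2.48146674e-01 -9.68722341e-01 -5.03327850e-04]
 [-9.22376326e-01 -2.36433462e-01  3.05485076e-01]
 [-2.96049222e-01 -7.53408478e-02 -9.52196731e-01]] [[281.93108332   0.         318.75539494]
 [  0.         281.93108332 196.57217111]
 [  0.           0.           1.        ]]
```

View pics/w1.png

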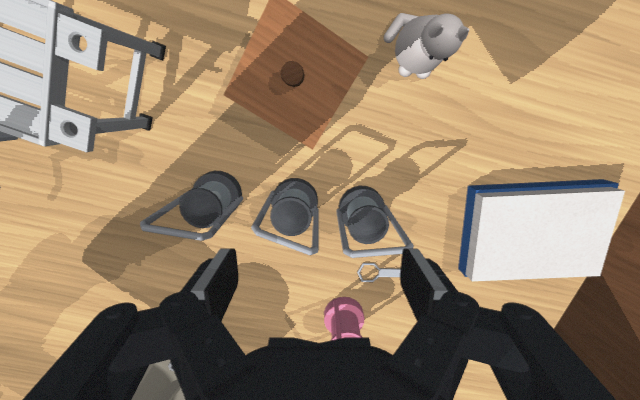

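The wrist view shows the knob at (291,74) and the lid corners near (277,0), (368,62), (312,148) and (225,95). The bail bars run (143,225)-(206,237), (255,227)-(316,250) and (344,252)-(410,248), the cat is at (428,45) and the flange holes are at (80,43) and (71,129).

Run:
```python
from h import *
c=cam('wrist')
print('knob',plane(c,291,74,.108))
L=[plane(c,*p,.084) for p in[(368,62),(312,148),(225,95)]];print('lid',L,[np.degrees(np.arctan2(*(L[i]-L[1])[1::-1])) for i in(0,2)],(L[0]+L[2])/2)
for p,q in [((143,225),(206,237)),((255,227),(316,250)),((344,252),(410,248))]:
    P,Q=plane(c,*p,.150),plane(c,*q,.150);print('bail',(P+Q)/2,np.linalg.norm(P-Q),np.degrees(np.arctan2(*(P-Q)[1::-1])))
print('f4,f2',plane(c,80,43,.168),plane(c,71,129,.168)); print('cat',plane(c,425,50,.05))
```

```text
knob [ 0.6223836  -0.18484636  0.108     ]
lid [array([ 0.65745624, -0.2624431 ,  0.084     ]), array([ 0.54954372, -0.22504921,  0.084     ]), array([ 0.58357799, -0.1134498 ,  0.084     ])] [np.float64(-19.112244766075822), np.float64(73.03996362986226)] [ 0.62051712 -0.18794645  0.084     ]
bail [ 0.43548497 -0.1022035   0.15      ] 0.06734946341287464 92.2467330445063
bail [ 0.45646378 -0.220479    0.15      ] 0.07106676185244236 81.50304508783913
bail [ 0.46792925 -0.320796    0.15      ] 0.07274574850818448 108.28400465905008
f4,f2 [ 0.59768199 -0.01755083  0.168     ] [ 0.52407902 -0.00952955  0.168     ]
cat [ 0.6929817  -0.32927173  0.05      ]
```

move_arm --moves '[0.035, 0.02, 0, 0, 0.0854, 0.07, 0.04, 0, 0, 0.0854, 0.1, 0.0555, 0, 0, 0.0854, 0.1, 0.0555, -0.02, 0, 0.0854, 0.1, 0.0555, -0.06, 0, 0.07, 0.1, 0.0555, -0.1, 0, 0.06, 0.1, 0.0555, -0.135, 0, 0.06, 0.1, 0.0555, -0.165, 0, 0.06, 0.1, 0.0555, -0.185, 0, 0.06, 0.1, 0.0555, -0.197, 0, 0.06, 0.1, 0.0555, -0.197, 0, 0.06, 0.1, 0.0555, -0.197, 0, 0.06]' --newtons 40

```text
clock: 2.75
tcp_pos: [0.6219, -0.1843, 0.0966]
orientation: [-0.0, 0.992, 0.126, -0.001]
wrist_force: [0.8, -0.8, -0.4]
finger_gap: 0.0598
grip_force: 0.0
```

move_arm --moves '[0, 0, 0, 0, 0.01, 0, 0, 0, 0, 0.01, 0, 0, 0, 0, 0.01, 0, 0, 0, 0, 0.01, 0, 0, 0, 0, 0.01, 0, 0, 0, 0, 0.01, 0, 0, 0, 0, 0.01]'

```text
clock: 3.33
tcp_pos: [0.6237, -0.1846, 0.0991]
orientation: [0.001, 0.992, 0.126, 0.001]
wrist_force: [0.4, -0.7, 6.3]
finger_gap: 0.0227
grip_force: 39.7
```

move_arm --moves '[0, 0, 0.015, 0, 0.01, 0, 0, 0.04, 0, 0.01, 0, 0, 0.08, 0, 0.01, 0, 0, 0.12, 0, 0.01, 0, 0, 0.155, 0, 0.01, 0, -0.01, 0.18, 0.05, 0.01, -0.01, -0.04, 0.185, 0.12, 0.01, -0.02, -0.08, 0.185, 0.2, 0.01, -0.03, -0.12, 0.185, 0.27, 0.01, -0.045, -0.16, 0.185, 0.305, 0.01, -0.055, -0.2, 0.185, 0.305, 0.01, -0.062, -0.23, 0.185, 0.305, 0.01]'

```text
clock: 4.33
tcp_pos: [0.5589, -0.4168, 0.2814]
orientation: [-0.0, 0.962, 0.275, -0.001]
wrist_force: [0.9, -0.9, -3.6]
finger_gap: 0.0226
grip_force: 39.8
```

move_arm --moves '[0, -0.015, 0, 0, 0.01, 0, -0.015, -0.03, 0, 0.01, 0, -0.015, -0.07, 0, 0.01, 0, -0.015, -0.11, 0, 0.01, 0, -0.015, -0.145, 0, 0.01, 0, -0.015, -0.17, 0, 0.01, 0, -0.015, -0.183, 0, 0.01, 0, -0.015, -0.189, 0, 0.01, 0, -0.015, -0.19, 0, 0.01, 0, -0.015, -0.19, 0, 0.01]'

```text
clock: 5.17
tcp_pos: [0.5604, -0.4286, 0.0917]
orientation: [-0.0, 0.961, 0.275, -0.0]
wrist_force: [-0.1, -0.3, -1.9]
finger_gap: 0.0227
grip_force: 40.3
```

Run:
```python
from h import *
cam('wrist','w2')
```

```text
(no output)
```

View pics/w2.png

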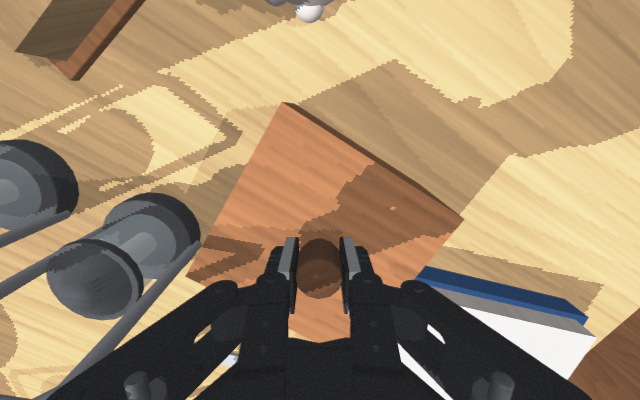

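The lid is held with the knob at (318,268), just above the table and clear of the lanterns (170,270) and the book (500,330). I'll release it.

move_arm --moves '[0, 0, -0.002, 0, 0.01, 0, 0, -0.002, 0, 0.03, 0, 0, -0.002, 0, 0.06, 0, 0, -0.002, 0, 0.06, 0, 0, 0.0, 0, 0.06, 0, 0, 0.03, 0, 0.06, 0, 0, 0.07, 0, 0.06, 0, 0, 0.11, 0, 0.06, 0, 0.0, 0.15, 0, 0.06, 0, 0.03, 0.18, -0.1, 0.06, 0, 0.07, 0.2, -0.2, 0.06, 0, 0.1, 0.2, -0.305, 0.06]'

```text
clock: 6.22
tcp_pos: [0.5618, -0.3293, 0.2978]
orientation: [0.003, 0.992, 0.123, 0.003]
wrist_force: [1.0, 0.6, 0.3]
finger_gap: 0.0602
grip_force: 0.0
```

move_arm --moves '[0, 0.04, 0, 0, 0.05, 0, 0.08, 0, 0, 0.05, 0, 0.1, 0, 0, 0.05, 0, 0.115, 0, 0, 0.05, 0, 0.115, 0, 0, 0.05, 0, 0.115, 0, 0, 0.05, 0, 0.115, 0, 0, 0.05]'

```text
clock: 6.8
tcp_pos: [0.5608, -0.2151, 0.2921]
orientation: [0.0, 0.992, 0.126, 0.0]
wrist_force: [-0.8, 0.3, -0.7]
finger_gap: 0.0499
grip_force: 0.0
```

Run:
```python
from h import *
s=env.get_state();print(s['tcp_pos'],s['orientation'])
cam('wrist','w3');c=cam('top','t3')
p=cv2.imread('pics/w3.png');cv2.imwrite('pics/w3c.png',cv2.resize(p[0:240,160:480],None,fx=2.5,fy=2.5,interpolation=cv2.INTER_CUBIC))
```

```text
[ 0.56083198 -0.21507045  0.29210007] [4.10728907e-04 9.92072584e-01 1.25665479e-01 8.29193154e-05]
```

View pics/w3c.png

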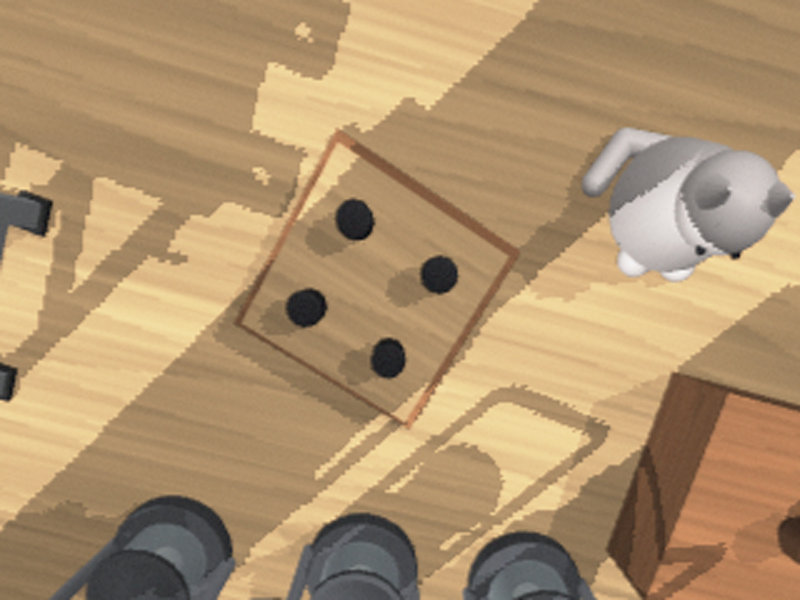

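The four pin heads are at crop pixels (355,219), (440,274), (306,307) and (388,358). The plinth corners are at (338,130), (518,255), (408,425) and (237,323).

```bash
cat >> h.py <<'E'
def blobs(c,roi,mx=45,mn=40,amax=3000):
    x0,y0,x1,y1=roi; m=(c['p'][y0:y1,x0:x1].max(2)<mx).astype(np.uint8)
    n,_,st,ce=cv2.connectedComponentsWithStats(m)
    return [(ce[i]+[x0,y0],st[i,4]) for i in range(1,n) if mn<st[i,4]<amax]
E
python3 - <<'E'
from h import *
c=cam('wrist')
b=blobs(c,(250,60,345,165)); 
for q,a in b: print(q,a,plane(c,*q,.062))
L=[(.024,.024),(.024,-.024),(-.024,.024),(-.024,-.024)]
px=[(355,219),(440,274),(306,307),(388,358)]
W=[plane(c,*min((q for q,a in b),key=lambda q:np.hypot(*(q-[160+x/2.5,y/2.5]))),.062) for x,y in px]
a,o,e=fit(L,W);print('pinbox',a,o,e,[tf(a,o,l) for l in L])
C=[plane(c,160+x/2.5,y/2.5,.008) for x,y in[(338,130),(518,255),(237,323),(408,425)]]
print(fit([(.06,.06),(.06,-.06),(-.06,.06),(-.06,-.06)],C))
E
```

```text
[301.23880597  88.45522388] 134 [ 0.65175543 -0.1704003   0.062     ]
[334.875     110.1640625] 128 [ 0.63768612 -0.2163933   0.062     ]
[282.07006369 122.64968153] 157 [ 0.60686435 -0.15638511  0.062     ]
[314.83108108 142.88513514] 148 [ 0.59276362 -0.2022018   0.062     ]
pinbox -0.30097494627423543 [ 0.62226738 -0.18634513] [0.00056517 0.00038777 0.00041038 0.0005346 ] [array([ 0.65230337, -0.17053881]), array([ 0.6380737 , -0.21638111]), array([ 0.60646107, -0.15630914]), array([ 0.5922314 , -0.20215144])]
(np.float64(-0.30338049260224553), array([ 0.62233312, -0.18707302]), array([0.00138741, 0.00270688, 0.00239648, 0.00301866]))
```

move_arm --moves '[0.025, 0.03, 0, 0.1, 0.045, 0.045, 0.0585, -0.02, 0.2, 0.045, 0.0457, 0.0588, -0.06, 0.23, 0.045, 0.0457, 0.0588, -0.1, 0.23, 0.045, 0.0457, 0.0588, -0.14, 0.23, 0.045, 0.0457, 0.0588, -0.18, 0.23, 0.045, 0.0457, 0.0588, -0.21, 0.23, 0.045, 0.0457, 0.0588, -0.228, 0.23, 0.045, 0.0457, 0.0588, -0.236, 0.23, 0.045, 0.0457, 0.0588, -0.236, 0.23, 0.045, 0.0457, 0.0588, -0.236, 0.23, 0.045]'

```text
clock: 7.87
tcp_pos: [0.6067, -0.156, 0.0565]
orientation: [0.0, 0.971, 0.239, 0.0]
wrist_force: [0.3, -0.5, -0.4]
finger_gap: 0.0452
grip_force: 0.0
```

move_arm --moves '[0, 0, 0, 0, 0.005, 0, 0, 0, 0, 0.005, 0, 0, 0, 0, 0.005, 0, 0, 0, 0, 0.005, 0, 0, 0, 0, 0.005, 0, 0, 0, 0, 0.005, 0, 0, 0, 0, 0.005]' --newtons 40

```text
clock: 8.45
tcp_pos: [0.6077, -0.1559, 0.0583]
orientation: [0.001, 0.971, 0.239, 0.002]
wrist_force: [0.3, -0.6, 6.2]
finger_gap: 0.0169
grip_force: 39.1
```

move_arm --moves '[0, 0, 0.02, 0, 0.005, 0, 0, 0.055, 0, 0.005, 0, 0, 0.095, 0, 0.005, 0, 0, 0.135, 0, 0.005, 0, 0, 0.17, 0, 0.005, -0.002, 0.03, 0.19, 0, 0.005, -0.004, 0.07, 0.19, 0, 0.005, -0.008, 0.11, 0.19, 0, 0.005, -0.0085, 0.13, 0.188, 0, 0.005, -0.0085, 0.139, 0.185, 0, 0.005, -0.0085, 0.139, 0.185, 0, 0.005, -0.0085, 0.139, 0.185, 0, 0.005]'

```text
clock: 9.45
tcp_pos: [0.5977, -0.0163, 0.241]
orientation: [0.0, 0.971, 0.239, -0.0]
wrist_force: [0.3, -1.4, -0.2]
finger_gap: 0.0166
grip_force: 39.9
```

Run:
```python
from h import *
s=env.get_state();print(s['tcp_pos'],s['orientation'],s['finger_gap'])
c=cam('wrist','w4');t=s['tcp_pos']
print('f4 pred',proj(c,[.598,-.017,.170]),'tip pred',proj(c,[t[0],t[1],t[2]-.046]),'shoulder',proj(c,[t[0],t[1],t[2]-.012]))
p=cv2.imread('pics/w4.png');cv2.imwrite('pics/w4c.png',cv2.resize(p[200:360,220:420],None,fx=4,fy=4,interpolation=cv2.INTER_CUBIC)[:600])
```

```text
[ 0.59772785 -0.01626299  0.24097966] [ 2.78953528e-04  9.70903163e-01  2.39472177e-01 -2.15423500e-04] 0.016617216070544963
f4 pred [319.20346321 212.87264349] tip pred [318.13528335 225.71134315] shoulder [318.01070236 249.41383005]
```

View pics/w4c.png

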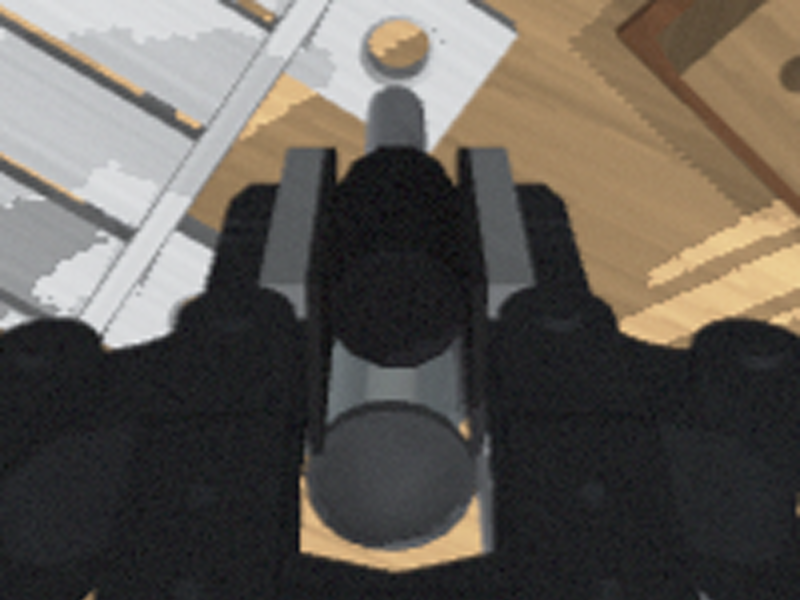

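The hole (px 319,212) and the pin tip (px 319,226) fall where predicted to within half a pixel, so I'll insert.

move_arm --moves '[0, 0, -0.01, 0, 0.005, 0, 0, -0.02, 0, 0.005, 0, -0.0002, -0.025, 0, 0.005, 0, -0.0002, -0.03, 0, 0.005, 0, -0.0002, -0.035, 0, 0.005, 0, -0.0002, -0.042, 0, 0.005, 0, -0.0002, -0.05, 0, 0.005, 0, -0.0002, -0.056, 0, 0.005, 0, -0.0002, -0.059, 0, 0.005, 0, -0.0002, -0.061, 0, 0.005, 0, -0.0002, -0.061, 0, 0.005]'

```text
clock: 10.42
tcp_pos: [0.5978, -0.0163, 0.1841]
orientation: [0.001, 0.971, 0.239, 0.002]
wrist_force: [-8.5, 0.3, 20.9]
finger_gap: 0.0169
grip_force: 42.2
```

move_arm --moves '[0, 0, 0.003, 0, 0.01, 0, 0, 0.003, 0, 0.03, 0, 0, 0.003, 0, 0.045, 0, 0, 0.005, 0, 0.045, 0, 0, 0.03, 0, 0.045, 0, 0, 0.07, 0, 0.045, 0, -0.02, 0.095, 0, 0.045, 0, -0.06, 0.095, 0, 0.045, 0, -0.095, 0.095, 0, 0.045, 0, -0.095, 0.095, 0, 0.045, 0, -0.095, 0.095, 0, 0.045]'

```text
clock: 11.33
tcp_pos: [0.5977, -0.1132, 0.2743]
orientation: [-0.0, 0.971, 0.237, -0.0]
wrist_force: [-0.7, 1.2, -0.7]
finger_gap: 0.0451
grip_force: 0.0
```

Run:
```python
from h import *
s=env.get_state();print(s['tcp_pos'],s['orientation'])
c=cam('top')
print(proj(c,[.598,-.017,.2]),proj(c,[.598,-.017,.17]),[ (q,a,plane(c,*q,.195)) for q,a in blobs(c,(325,120,345,180),60,15)])
c=cam('wrist','w5');print('wrist',proj(c,[.598,-.017,.2]));print([(q,a,plane(c,*q,.19)) for q,a in blobs(c,(0,0,640,200),50)])
```

```text
[ 0.59768049 -0.11317769  0.2742678 ] [-3.31293481e-04  9.71407559e-01  2.37417488e-01 -4.24865874e-04]
[328.46321419 161.05917491] [328.34430773 162.47746287] []
wrist [205.34038379 155.24292261]
[(array([79.73214286,  4.32142857]), np.int32(56), array([0.65119279, 0.0960927 , 0.19      ])), (array([215.66832918, 151.3840399 ]), np.int32(401), array([ 0.60117722, -0.02021141,  0.19      ])), (array([381.38349515, 154.40776699]), np.int32(206), array([ 0.65860264, -0.13514066,  0.19      ])), (array([406.35242291, 180.89867841]), np.int32(227), array([ 0.64970425, -0.16391591,  0.19      ]))]
```

Run:
```python
from h import *
c=cam('wrist')
for z in(.17,.185,.2):print(z,proj(c,[.598,-.0165,z]))
m=(c['p'].max(2)<50);ys,xs=np.where(m[120:180,180:250]);print(xs.min()+180,xs.max()+180,ys.min()+120,ys.max()+120)
for y in range(132,172,3):print(y,''.join('#' if v else '.' for v in m[y,185:245]))
```

```text
0.17 [219.51013129 149.34564352]
0.185 [213.13766774 152.11709295]
0.2 [205.89591318 155.26660591]
198 249 120 179
132 ............................................................
135 ............................................................
138 ............................................................
141 ..............................#######.......................
144 ....................######################..................
147 ..................##.##.#..#################................
150 ..................###..#..#.################................
153 ....................#.##..##.################...............
156 .................##...#.#...#..#############................
159 ....................#....#..############....................
162 .......................#..###.#####.........................
165 ...........................###..............................
168 ............................................................
171 ..................................#.........................
```

move_arm --moves '[-0.003, -0.04, 0, 0, 0.045, -0.0057, -0.08, 0, 0, 0.045, -0.0057, -0.089, -0.02, 0, 0.045, -0.0057, -0.089, -0.06, 0, 0.045, -0.0057, -0.089, -0.1, 0, 0.045, -0.0057, -0.089, -0.14, 0, 0.045, -0.0057, -0.089, -0.175, 0, 0.045, -0.0057, -0.089, -0.2, 0, 0.045, -0.0057, -0.089, -0.213, 0, 0.045, -0.0057, -0.089, -0.218, 0, 0.045, -0.0057, -0.089, -0.218, 0, 0.045]'

```text
clock: 12.4
tcp_pos: [0.5913, -0.1986, 0.0555]
orientation: [-0.001, 0.971, 0.24, -0.001]
wrist_force: [-0.0, 0.1, 0.3]
finger_gap: 0.0453
grip_force: 0.0
```

move_arm --moves '[0, 0, 0, 0, 0.005, 0, 0, 0, 0, 0.005, 0, 0, 0, 0, 0.005, 0, 0, 0, 0, 0.005, 0, 0, 0, 0, 0.005, 0, 0, 0.015, 0, 0.005, 0, 0, 0.05, 0, 0.005, 0, 0, 0.09, 0, 0.005, 0, 0, 0.13, 0, 0.005, 0, 0, 0.165, 0, 0.005, 0, 0.005, 0.19, 0, 0.005, -0.01, 0.03, 0.2, 0, 0.005]'

```text
clock: 13.4
tcp_pos: [0.5848, -0.174, 0.2619]
orientation: [0.003, 0.971, 0.237, 0.003]
wrist_force: [0.9, -0.3, -0.6]
finger_gap: 0.0165
grip_force: 40.0
```

move_arm --moves '[-0.01, 0.035, 0, 0, 0.005, -0.02, 0.075, 0, 0, 0.005, -0.035, 0.115, 0, 0, 0.005, -0.05, 0.15, 0, 0, 0.005, -0.0577, 0.1635, -0.01, 0, 0.005, -0.0577, 0.1635, -0.015, 0, 0.005, -0.0577, 0.1635, -0.015, 0, 0.005, -0.0577, 0.1635, -0.015, 0, 0.005]'

```text
clock: 14.07
tcp_pos: [0.5246, -0.0075, 0.2421]
orientation: [0.0, 0.971, 0.239, -0.0]
wrist_force: [-0.0, 0.2, 0.2]
finger_gap: 0.0166
grip_force: 40.0
```

```bash
cat >> h.py <<'E'
def pincheck(f,name):
    s=env.get_state();t=s['tcp_pos'];c=cam('wrist',name);print(t,s['finger_gap'])
    print('to flange',np.array(f)-t[:2])
    h=proj(c,[f[0],f[1],.170]);T=proj(c,[t[0],t[1],t[2]-.048]);print('hole pred',h,'tip pred',T)
    u,v=h.astype(int); g=c['p'][v-14:v+12,u-16:u+17].astype(int)
    for r in range(0,26): print(v-14+r,' '.join('%3d'%x for x in g[r,::1,2]))
    print('u from',u-16)
E
python3 - <<'E'
from h import *
pincheck((.5243,-.0087),'w6')
E
```

```text
[ 0.52464772 -0.00747594  0.2421119 ] 0.01663958087575657
to flange [-0.00034772 -0.00122406]
hole pred [319.36680853 213.30364959] tip pred [318.12658319 224.58045406]
199 210 154 146 203 218 220 221 221 220 219 217 215 218 219 218 218 218 218 220 221 221 222 220 218 217 216 217 217 216 219 214 194 144
200 173 151 149 202 217 217 218 220 221 221 219 219 216 216 217 218 218 217 216 217 219 222 222 221 220 216 217 217 218 217 217 217 216
201 142 150 202 215 215 215 215 217 217 220 220 220 218 218 216 216 219 217 217 217 218 220 220 223 223 220 217 216 217 217 218 217 217
202 214 178 212 220 216 214 216 216 216 217 221 220 220 220 218 217 217 218 218 218 218 218 216 220 221 222 220 220 217 215 217 217 217
203 217 217 221 220 220 217 214 216 216 217 218 218 220 221 220 219 218 216 215 218 216 217 217 217 218 221 222 222 220 217 217 217 215
204 216 217 217 219 219 219 217 217 216 213 215 217 220 220 215 204 202 204 204 209 213 216 217 216 216 218 218 221 221 221 221 218 216
205 218 218 216 218 218 219 220 220 218 215 215 215 198 176 169 158 161 148 160 188 195 200 211 217 217 217 217 219
[... 1915 characters left out ...]
8 215 216
220 218 221 222 222 221 221 219 217 217 217 206 170 156 162 159 167 154 150 155 177 190 197 201 212 215 216 216 216 219 218 219 219 217
221 217 216 221 223 221 222 221 220 218 217 214 205 182 168 167 154 150 150 171 185 191 198 211 219 220 217 217 217 216 217 220 219 219
222 218 218 217 218 220 222 221 221 221 220 218 216 167 144 113 101 100 101 104 115 163 212 221 220 220 220 220 218 217 216 217 217 219
223 218 218 217 217 217 219 221 223 221 221 220 184 124  99  91  91  95  94  94  94 105 143 209 220 222 220 220 221 218 216 217 218 218
224 219 217 218 218 217 217 219 220 220 223 183 129 103  91  91  91  94  95  94  93  94 105 165 213 220 220 222 220 219 220 218 215 218
u from 303
```

move_arm --moves '[-0.0003, -0.0008, -0.01, 0, 0.005, -0.0003, -0.0008, -0.02, 0, 0.005, -0.0003, -0.0008, -0.025, 0, 0.005, -0.0003, -0.0008, -0.03, 0, 0.005, -0.0003, -0.0008, -0.036, 0, 0.005, -0.0003, -0.0008, -0.043, 0, 0.005, -0.0003, -0.0008, -0.05, 0, 0.005, -0.0003, -0.0008, -0.057, 0, 0.005, -0.0003, -0.0008, -0.06, 0, 0.005, -0.0003, -0.0008, -0.061, 0, 0.005, -0.0003, -0.0008, -0.061, 0, 0.005]'

```text
clock: 15.03
tcp_pos: [0.5243, -0.0076, 0.1841]
orientation: [0.001, 0.971, 0.239, 0.001]
wrist_force: [-7.7, 0.8, 20.0]
finger_gap: 0.0164
grip_force: 43.1
```

move_arm --moves '[0, 0, 0.003, 0, 0.01, 0, 0, 0.003, 0, 0.03, 0, 0, 0.003, 0, 0.045, 0, 0, 0.007, 0, 0.045, 0, 0, 0.035, 0, 0.045, 0, 0, 0.075, 0, 0.045, 0.02, -0.02, 0.095, 0, 0.045, 0.045, -0.055, 0.095, 0, 0.045, 0.07, -0.085, 0.095, 0, 0.045, 0.095, -0.115, 0.095, 0, 0.045, 0.115, -0.145, 0.095, 0, 0.045, 0.1277, -0.162, 0.095, 0, 0.045]'

```text
clock: 16.03
tcp_pos: [0.6533, -0.1731, 0.2746]
orientation: [0.0, 0.971, 0.238, -0.0]
wrist_force: [0.2, -0.6, 0.1]
finger_gap: 0.0451
grip_force: 0.0
```

move_arm --moves '[0, 0, -0.01, 0, 0.045, 0, 0, -0.04, 0, 0.045, 0, 0, -0.08, 0, 0.045, 0, 0, -0.1, 0, 0.045, 0, 0, -0.1, 0, 0.045, 0, 0, -0.1, 0, 0.045]'

```text
clock: 16.53
tcp_pos: [0.6508, -0.1693, 0.1746]
orientation: [-0.001, 0.971, 0.239, -0.002]
wrist_force: [1.0, 1.0, 0.8]
finger_gap: 0.0453
grip_force: 0.0
```

move_arm --moves '[0.001, -0.001, -0.03, 0, 0.045, 0.001, -0.001, -0.07, 0, 0.045, 0.001, -0.001, -0.1, 0, 0.045, 0.001, -0.001, -0.113, 0, 0.045, 0.001, -0.001, -0.1185, 0, 0.045, 0.001, -0.001, -0.1185, 0, 0.045, 0.001, -0.001, -0.1185, 0, 0.02, 0.001, -0.001, -0.1185, 0, 0.005, 0.001, -0.001, -0.1185, 0, 0.005, 0.001, -0.001, -0.1185, 0, 0.005, 0.001, -0.001, -0.1185, 0, 0.005, 0.001, -0.001, -0.1185, 0, 0.005]'

```text
clock: 17.53
tcp_pos: [0.6545, -0.171, 0.0605]
orientation: [0.001, 0.971, 0.239, 0.002]
wrist_force: [0.3, 0.4, 6.7]
finger_gap: 0.0168
grip_force: 39.0
```

move_arm --moves '[0, 0, 0.015, 0, 0.005, 0, 0, 0.05, 0, 0.005, 0, 0, 0.09, 0, 0.005, 0, 0, 0.13, 0, 0.005, 0, 0, 0.17, 0, 0.005, 0, 0.02, 0.2, 0, 0.005, -0.005, 0.06, 0.21, 0, 0.005, -0.01, 0.1, 0.21, 0, 0.005, -0.01, 0.14, 0.21, 0, 0.005, -0.015, 0.18, 0.21, 0, 0.005, -0.015, 0.22, 0.21, 0, 0.005, -0.02, 0.26, 0.21, 0, 0.005]'

```text
clock: 18.53
tcp_pos: [0.633, 0.091, 0.2687]
orientation: [0.0, 0.971, 0.239, 0.001]
wrist_force: [-0.3, -0.4, -1.0]
finger_gap: 0.0165
grip_force: 39.5
```

move_arm --moves '[0, 0.04, 0, 0, 0.005, -0.002, 0.08, 0, 0, 0.005, -0.002, 0.12, 0, 0, 0.005, -0.002, 0.155, 0, 0, 0.005, -0.002, 0.18, -0.01, 0, 0.005, -0.002, 0.1905, -0.022, 0, 0.005, -0.002, 0.1905, -0.025, 0, 0.005, -0.002, 0.1905, -0.025, 0, 0.005, -0.002, 0.1905, -0.025, 0, 0.005, -0.002, 0.1905, -0.025, 0, 0.005]'

```text
clock: 19.37
tcp_pos: [0.6313, 0.278, 0.2434]
orientation: [0.0, 0.971, 0.238, 0.0]
wrist_force: [-0.2, -0.0, -0.4]
finger_gap: 0.0165
grip_force: 39.5
```

Run:
```python
from h import *
pincheck((.6299,.2802),'w7')
```

```text
[0.63132965 0.27802729 0.24343795] 0.016491491217710288
to flange [-0.00142965  0.00217271]
hole pred [314.90393023 212.03766003] tip pred [318.12453145 224.63440594]
198 124 122 173 206 214 215 216 216 215 216 214 213 213 211 214 215 213 212 213 215 216 217 218 216 215 214 212 212 213 212 213 213 190
199 125 154 201 209 211 213 213 212 216 217 217 216 213 212 212 213 213 214 211 213 213 215 218 218 216 216 214 212 212 213 214 213 212
200 141 203 215 213 211 208 212 214 212 215 215 217 217 215 213 208 212 215 213 214 212 213 214 216 218 217 216 214 211 211 212 212 212
201 178 212 216 218 216 212 208 211 212 213 214 216 217 217 215 213 212 212 210 213 214 213 213 214 215 218 218 217 214 213 213 212 211
202 200 213 216 219 216 215 215 212 210 212 212 213 215 216 217 216 215 213 212 213 214 215 212 213 211 214 217 218 218 217 214 212 213
203 211 213 213 214 215 217 215 215 211 212 210 213 212 214 216 216 202 196 196 203 204 211 213 213 213 214 213 215 216 217 216 214 213
204 214 212 213 212 214 214 216 216 215 213 208 207 210 194 189 173 168 166 169 169 182 190 194 205 214 212 213 213 2
[... 1913 characters left out ...]
3 212 211
219 187 189 191 194 195 211 217 215 214 211 214 201 176 160 156 156 160 150 145 150 168 181 191 196 199 206 211 211 212 214 214 214 213
220 186 188 204 195 192 214 217 217 215 215 213 212 211 180 161 160 163 164 139 115 102 116 119 156 207 216 213 213 212 209 214 214 215
221 186 206 213 210 213 215 217 218 217 217 216 213 211 210 213 202 153 109  96  90  90  90  94 100 126 172 210 215 215 212 213 213 213
222 214 214 214 213 213 213 215 217 219 217 216 216 215 213 211 178 121  96  92  90  92  89  91  93  91 103 164 210 215 215 213 213 211
223 200 215 214 214 213 213 212 214 216 218 219 217 217 215 199 138 102  93  91  89  88  93  92  94  91  89 141 207 216 217 216 215 211
u from 298
```

move_arm --moves '[-0.0012, 0.0019, -0.01, 0, 0.005, -0.0012, 0.0019, -0.02, 0, 0.005, -0.0012, 0.0019, -0.025, 0, 0.005, -0.0012, 0.0019, -0.03, 0, 0.005, -0.0012, 0.0019, -0.036, 0, 0.005, -0.0012, 0.0019, -0.043, 0, 0.005, -0.0012, 0.0019, -0.05, 0, 0.005, -0.0012, 0.0019, -0.056, 0, 0.005, -0.0012, 0.0019, -0.059, 0, 0.005, -0.0012, 0.0019, -0.061, 0, 0.005, -0.0012, 0.0019, -0.061, 0, 0.005]'

```text
clock: 20.33
tcp_pos: [0.6304, 0.2813, 0.1859]
orientation: [0.001, 0.971, 0.239, 0.003]
wrist_force: [-3.3, -4.9, 18.2]
finger_gap: 0.0162
grip_force: 42.2
```

move_arm --moves '[0, 0, 0.003, 0, 0.01, 0, 0, 0.003, 0, 0.03, 0, 0, 0.003, 0, 0.045, 0, 0, 0.007, 0, 0.045, 0, 0, 0.035, 0, 0.045, 0, 0, 0.075, 0, 0.045, 0, -0.02, 0.1, 0, 0.045, 0, -0.06, 0.1, 0, 0.045, 0, -0.1, 0.1, 0, 0.045, 0, -0.14, 0.1, 0, 0.045, 0, -0.18, 0.1, 0, 0.045, 0, -0.22, 0.1, 0, 0.045]'

```text
clock: 21.33
tcp_pos: [0.6292, 0.0607, 0.2813]
orientation: [-0.0, 0.971, 0.24, -0.0]
wrist_force: [0.8, -0.1, -0.2]
finger_gap: 0.0453
grip_force: 0.0
```

move_arm --moves '[0, -0.04, 0, 0, 0.045, 0, -0.08, 0, 0, 0.045, 0, -0.12, 0, 0, 0.045, 0, -0.16, 0, 0, 0.045, 0.004, -0.2, 0, 0, 0.045, 0.008, -0.24, 0, 0, 0.045, 0.008, -0.27, -0.01, 0, 0.045, 0.008, -0.276, -0.05, 0, 0.045, 0.008, -0.276, -0.09, 0, 0.045, 0.008, -0.276, -0.1, 0, 0.045, 0.008, -0.276, -0.1, 0, 0.045, 0.008, -0.276, -0.1, 0, 0.045]'

```text
clock: 22.33
tcp_pos: [0.6377, -0.2135, 0.1821]
orientation: [-0.0, 0.971, 0.239, -0.0]
wrist_force: [0.5, -0.0, 1.2]
finger_gap: 0.045
grip_force: 0.0
```

Run:
```python
from h import *
s=env.get_state();t=s['tcp_pos'];print(t,np.array([.638,-.2164,.056])-t)
c=cam('wrist');print(proj(c,[.638,-.2164,.074]),proj(c,[.638,-.2164,.05]),[(q,a) for q,a in blobs(c,(220,100,420,330),50,60,2500)])
```

```text
[ 0.63769994 -0.21351239  0.18212042] [ 0.00030006 -0.00288761 -0.12612042]
[321.38198412 199.09480874] [321.20011453 191.4529589 ] [(array([321.55769231, 193.95604396]), np.int32(364))]
```

move_arm --moves '[0.0003, -0.0028, -0.04, 0, 0.045, 0.0003, -0.0028, -0.08, 0, 0.045, 0.0003, -0.0028, -0.11, 0, 0.045, 0.0003, -0.0028, -0.122, 0, 0.045, 0.0003, -0.0028, -0.126, 0, 0.045, 0.0003, -0.0028, -0.126, 0, 0.045, 0.0003, -0.0028, -0.126, 0, 0.02, 0.0003, -0.0028, -0.126, 0, 0.005, 0.0003, -0.0028, -0.126, 0, 0.005, 0.0003, -0.0028, -0.126, 0, 0.005, 0.0003, -0.0028, -0.126, 0, 0.005, 0.0003, -0.0028, -0.126, 0, 0.005]'

```text
clock: 23.38
tcp_pos: [0.6396, -0.2173, 0.0588]
orientation: [0.001, 0.971, 0.239, 0.002]
wrist_force: [0.2, 1.3, 6.2]
finger_gap: 0.0166
grip_force: 38.9
```

move_arm --moves '[0, 0, 0.015, 0, 0.005, 0, 0, 0.05, 0, 0.005, 0, 0, 0.09, 0, 0.005, 0, 0, 0.13, 0, 0.005, 0, 0, 0.17, 0, 0.005, 0, 0.02, 0.205, 0, 0.005, -0.01, 0.06, 0.215, 0, 0.005, -0.015, 0.1, 0.215, 0, 0.005, -0.02, 0.14, 0.215, 0, 0.005, -0.03, 0.18, 0.215, 0, 0.005, -0.035, 0.22, 0.215, 0, 0.005, -0.04, 0.26, 0.215, 0, 0.005]'

```text
clock: 24.38
tcp_pos: [0.5975, 0.0446, 0.2726]
orientation: [0.001, 0.971, 0.239, 0.001]
wrist_force: [0.2, -0.2, -0.7]
finger_gap: 0.0166
grip_force: 39.8
```

move_arm --moves '[-0.008, 0.04, 0, 0, 0.005, -0.015, 0.08, 0, 0, 0.005, -0.022, 0.12, 0, 0, 0.005, -0.03, 0.155, 0, 0, 0.005, -0.035, 0.19, 0, 0, 0.005, -0.04, 0.22, -0.01, 0, 0.005, -0.0417, 0.242, -0.025, 0, 0.005, -0.0417, 0.2445, -0.03, 0, 0.005, -0.0417, 0.2445, -0.03, 0, 0.005, -0.0417, 0.2445, -0.03, 0, 0.005, -0.0417, 0.2445, -0.03, 0, 0.005]'

```text
clock: 25.3
tcp_pos: [0.5569, 0.2864, 0.2419]
orientation: [0.0, 0.971, 0.238, 0.001]
wrist_force: [0.2, -0.5, 0.0]
finger_gap: 0.0164
grip_force: 39.8
```

Run:
```python
from h import *
pincheck((.5563,.2881),'w8')
```

```text
[0.55686848 0.2864209  0.24193019] 0.016377987822794215
to flange [-0.00056848  0.0016791 ]
hole pred [315.93555976 212.17320476] tip pred [318.11590329 224.70317118]
198 115 117 167 199 209 212 210 212 213 212 210 208 204 207 208 209 208 210 208 212 214 215 215 212 209 206 204 207 206 210 208 206 185
199 119 150 195 206 205 206 209 209 211 214 213 210 208 207 207 207 210 210 206 210 206 212 215 214 214 212 206 204 206 208 208 207 205
200 136 194 210 207 205 203 205 207 208 211 213 213 211 210 207 205 208 209 209 209 206 206 209 212 215 214 211 208 206 205 207 209 207
201 172 206 213 212 210 205 203 204 205 205 209 211 211 212 211 211 206 207 208 209 209 208 206 206 211 215 214 214 213 208 208 209 206
202 196 208 213 213 212 211 209 205 204 207 206 209 210 213 213 212 210 207 207 208 206 209 205 209 208 208 213 215 214 213 209 207 207
203 207 208 210 208 213 213 211 208 208 203 204 204 206 210 212 212 194 191 192 198 200 206 210 208 208 207 208 208 212 216 213 211 206
204 208 209 207 208 207 210 210 213 208 207 205 206 204 187 185 170 163 160 158 163 177 184 190 200 206 208 208 209 2
[... 1913 characters left out ...]
9 208 208
219 181 184 187 189 208 214 213 211 207 208 207 195 160 146 150 154 142 140 131 128 146 172 184 191 193 201 203 206 208 209 209 210 208
220 199 189 182 204 214 214 213 213 209 209 206 206 195 173 160 156 146 139 128 120 142 175 187 197 208 211 210 207 207 206 209 209 208
221 203 205 206 205 208 213 215 213 214 212 210 208 204 205 195 140 100  95  89  91  97 101 119 164 204 210 212 210 209 206 207 209 208
222 208 208 207 208 207 206 213 213 216 215 213 211 208 206 170 115  89  86  87  88  89  89  88  97 159 203 213 212 210 210 207 205 206
223 205 209 208 207 207 207 208 209 213 215 213 212 213 178 125  93  87  89  85  86  88  90  89  87  96 190 214 212 211 211 211 209 206
u from 299
```

move_arm --moves '[-0.0005, 0.0013, -0.01, 0, 0.005, -0.0005, 0.0013, -0.02, 0, 0.005, -0.0005, 0.0013, -0.025, 0, 0.005, -0.0005, 0.0013, -0.03, 0, 0.005, -0.0005, 0.0013, -0.036, 0, 0.005, -0.0005, 0.0013, -0.043, 0, 0.005, -0.0005, 0.0013, -0.05, 0, 0.005, -0.0005, 0.0013, -0.056, 0, 0.005, -0.0005, 0.0013, -0.059, 0, 0.005, -0.0005, 0.0013, -0.061, 0, 0.005, -0.0005, 0.0013, -0.061, 0, 0.005]'

```text
clock: 26.27
tcp_pos: [0.5559, 0.2889, 0.1843]
orientation: [-0.0, 0.971, 0.239, 0.002]
wrist_force: [-6.8, -2.9, 22.8]
finger_gap: 0.0167
grip_force: 42.6
```

move_arm --moves '[0, 0, 0.003, 0, 0.01, 0, 0, 0.003, 0, 0.03, 0, 0, 0.003, 0, 0.045, 0, 0, 0.007, 0, 0.045, 0, 0, 0.035, 0, 0.045, 0, 0, 0.075, 0, 0.045, -0.02, -0.02, 0.11, 0.1, 0.05, -0.04, -0.05, 0.12, 0.22, 0.06, -0.06, -0.08, 0.12, 0.34, 0.06, -0.08, -0.11, 0.12, 0.46, 0.06, -0.1, -0.145, 0.12, 0.58, 0.06, -0.12, -0.18, 0.12, 0.7, 0.06]'

```text
clock: 27.27
tcp_pos: [0.4354, 0.1095, 0.2993]
orientation: [-0.0, 0.83, 0.558, -0.0]
wrist_force: [1.3, -1.1, -0.3]
finger_gap: 0.0601
grip_force: 0.0
```

move_arm --moves '[0, -0.04, 0, 0.12, 0.06, 0, -0.08, 0, 0.24, 0.06, 0, -0.12, 0, 0.36, 0.06, 0, -0.16, 0, 0.444, 0.06, 0, -0.2, 0, 0.444, 0.06, 0, -0.209, -0.01, 0.444, 0.06, 0, -0.209, -0.02, 0.444, 0.06, 0, -0.209, -0.02, 0.444, 0.06, 0, -0.209, -0.02, 0.444, 0.06]'

```text
clock: 28.02
tcp_pos: [0.4361, -0.0982, 0.2789]
orientation: [-0.001, 0.689, 0.724, -0.0]
wrist_force: [-0.3, -0.4, 0.1]
finger_gap: 0.06
grip_force: 0.0
```

Run:
```python
from h import *
s=env.get_state();print(s['tcp_pos'],s['orientation'])
c=cam('wrist','w9'); t=cam('top','t9'); 
p=cv2.imread('pics/w9.png'); q=cv2.imread('pics/t9.png')
cv2.imwrite('pics/mix9.png',np.hstack([cv2.resize(p,(500,312)),cv2.resize(q[130:250,210:475],(0,0),fx=1.1,fy=2.6)])) if 0 else None
a=cv2.resize(q[130:245,205:475],None,fx=2.9,fy=2.9,interpolation=cv2.INTER_CUBIC)[:, :783]
b=cv2.resize(p,(416,260)); z=np.zeros((600,783,3),np.uint8); z[:a.shape[0]]=a; z[a.shape[0]:a.shape[0]+260,:416]=b; cv2.imwrite('pics/mix9.png',z)
```

```text
[ 0.43612014 -0.09821899  0.2789053 ] [-1.26883303e-03  6.89390436e-01  7.24388840e-01 -1.57863534e-04]
```

View pics/mix9.png

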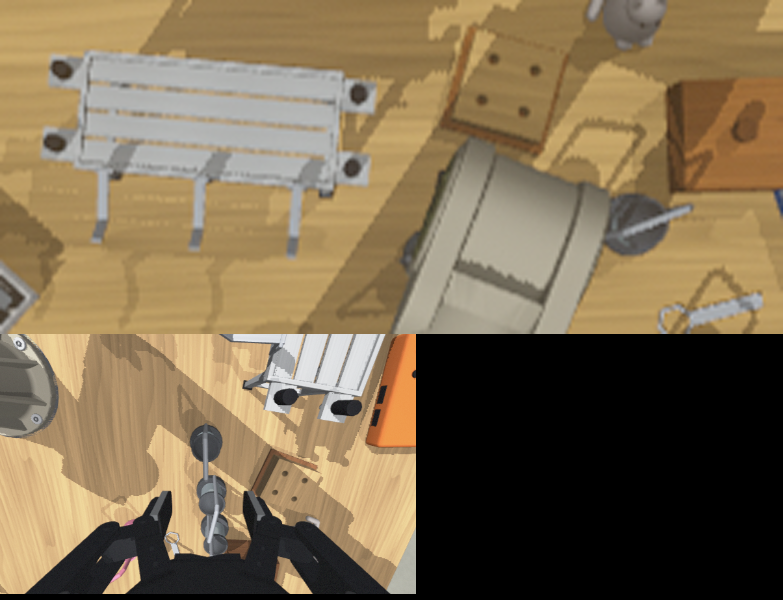

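All four pins are seated in the flanges (heads at mix pixels (62,68), (56,142), (358,92) and (350,168)). The lanterns stand beside the box at about (205,440), (211,495) and (215,535) in the wrist inset. Next I'll measure bail A.

```bash
cat >> h.py <<'E'
def barcheck(c,ctr,ang,half=.026,z=.150,w=.014):
    """brightness profiles across the expected bar at several stations; returns lateral offset of the bar's edges from gradient"""
    g=cv2.cvtColor(c['p'],cv2.COLOR_RGB2GRAY).astype(float)
    d=np.array([np.cos(ang),np.sin(ang)]);n=np.array([-d[1],d[0]])
    for s in np.linspace(-half,half,5):
        row=[]
        for k in np.arange(-w,w+.0001,.001):
            P=np.array(ctr)+d*s+n*k; u,v=proj(c,[P[0],P[1],z]); row.append(int(cv2.getRectSubPix(g.astype(np.float32),(1,1),(float(u),float(v)))[0,0]) if 0<=u<640 and 0<=v<400 else -1)
        print('%6.3f'%s,proj(c,[*(np.array(ctr)+d*s),z]).round(),' '.join('%3d'%x for x in row))
E
python3 - <<'E'
from h import *
c=cam('wrist')
barcheck(c,(.4337,-.1),np.radians(93.2),half=.045)
E
```

```text
-0.045 [315. 234.] 146 139 131 131 134 137 139 139 141 142 143 144 144 145 146 146 147 139 102  92  91  93  91  93  92  93  90  98 141
-0.022 [315. 214.] 155 157 163 164 160 156 155 156 157 152 136 133 146 156 153 140 124 119 139 170 170 173 172 168 165 167 166 161 158
 0.000 [315. 192.]  99  82  73  72  71  68  65  64  64  72 105 135 145 156 156 143 128 106  70  50  49  53  57  61  71  87 111 145 179
 0.023 [314. 170.]  69  69  67  70  69  70  72  70  75  77  90 119 142 154 154 145 132 113  82  68  67  64  67  60  60  59  60  61  59
 0.045 [314. 146.]  72  77  77  76  75  74  69  62  62  65  76  88  92  92  91  87  77  64  63  64  61  62  61  65  65  62  59  55  77
```

move_arm --moves '[-0.0034, 0.0167, -0.03, 0, 0.05, -0.0034, 0.0167, -0.07, 0, 0.05, -0.0034, 0.0167, -0.105, 0, 0.05, -0.0034, 0.0167, -0.13, 0, 0.05, -0.0034, 0.0167, -0.14, 0, 0.05, -0.0034, 0.0167, -0.14, 0, 0.05, -0.0034, 0.0167, -0.14, 0, 0.02, -0.0034, 0.0167, -0.14, 0, 0, -0.0034, 0.0167, -0.14, 0, 0, -0.0034, 0.0167, -0.14, 0, 0, -0.0034, 0.0167, -0.14, 0, 0, -0.0034, 0.0167, -0.14, 0, 0]' --newtons 70

```text
clock: 29.17
tcp_pos: [0.4342, -0.0822, 0.1412]
orientation: [0.001, 0.689, 0.725, 0.001]
wrist_force: [-1.6, -0.0, 5.9]
finger_gap: 0.0056
grip_force: 68.5
```

move_arm --moves '[0, 0, 0, 0, 0, 0, 0, 0.01, 0, 0, 0, 0, 0.02, 0, 0, 0, 0, 0.03, 0, 0, 0, 0, 0.03, 0, 0, 0, 0, 0.03, 0, 0]'

```text
clock: 29.67
tcp_pos: [0.4338, -0.0822, 0.17]
orientation: [0.001, 0.689, 0.725, 0.0]
wrist_force: [-0.1, 0.0, -2.7]
finger_gap: 0.0054
grip_force: 68.7
```

move_arm --moves '[-0.01, 0, 0.015, 0, 0, -0.03, 0.005, 0.03, 0, 0, -0.05, 0.015, 0.038, 0, 0, -0.06, 0.035, 0.038, -0.02, 0, -0.062, 0.06, 0.038, -0.05, 0, -0.062, 0.09, 0.038, -0.09, 0, -0.062, 0.12, 0.038, -0.13, 0, -0.062, 0.15, 0.038, -0.158, 0, -0.062, 0.18, 0.038, -0.158, 0, -0.062, 0.21, 0.038, -0.158, 0, -0.062, 0.24, 0.038, -0.158, 0, -0.062, 0.27, 0.038, -0.158, 0]'

```text
clock: 30.67
tcp_pos: [0.3707, 0.1895, 0.2069]
orientation: [-0.0, 0.744, 0.668, -0.0]
wrist_force: [0.5, 0.3, -2.6]
finger_gap: 0.0051
grip_force: 68.6
```

move_arm --moves '[0.002, 0.02, 0, 0, 0, 0.008, 0.045, 0, 0, 0, 0.018, 0.065, 0, 0, 0, 0.03, 0.078, 0, 0, 0, 0.0376, 0.081, 0, 0, 0, 0.0376, 0.0814, 0, 0, 0, 0.0376, 0.0814, 0, 0, 0, 0.0376, 0.0814, 0, 0, 0, 0.0376, 0.0814, 0, 0, 0]'

```text
clock: 31.42
tcp_pos: [0.4083, 0.2685, 0.2075]
orientation: [-0.0, 0.745, 0.668, -0.0]
wrist_force: [0.8, -0.9, -2.1]
finger_gap: 0.0052
grip_force: 68.6
```

Run:
```python
from h import *
s=env.get_state();print(s['tcp_pos'],s['orientation'],s['wrist_force'])
c=cam('wrist','w10');t=cam('scene','s10')
p=cv2.imread('pics/w10.png');q=cv2.imread('pics/s10.png')
z=np.zeros((600,800,3),np.uint8); z[:250,:400]=cv2.resize(p,(400,250)); z[250:600,:]=cv2.resize(q[150:290,240:560],(800,350),interpolation=cv2.INTER_CUBIC);cv2.imwrite('pics/m10.png',z)
```

```text
[0.40827091 0.26848802 0.20751148] [-8.29098807e-05  7.44550094e-01  6.67566423e-01 -4.70918522e-04] [ 0.77141143 -0.88885304 -2.05353505]
```

View pics/m10.png

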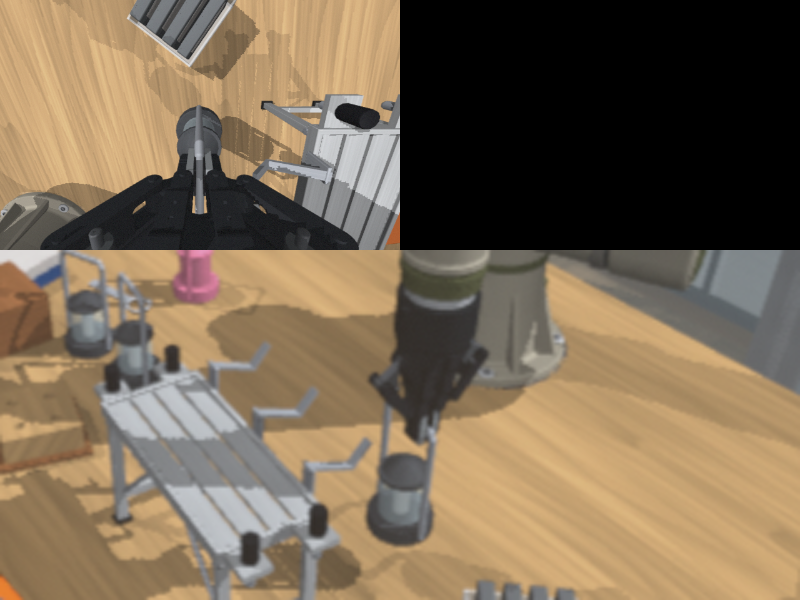

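The lantern hangs upright in the grip in front of hook 1 (scene inset (400,500), hook tip at (365,443)). I'll move it in and lower it.

move_arm --moves '[0, 0, 0.004, 0, 0, 0.015, -0.0015, 0.004, 0, 0, 0.035, -0.0035, 0.004, 0, 0, 0.055, -0.0055, 0.004, 0, 0, 0.068, -0.0066, 0.004, 0, 0, 0.0707, -0.0068, 0.004, 0, 0, 0.0707, -0.0068, 0, 0, 0, 0.0707, -0.0068, -0.01, 0, 0, 0.0707, -0.0068, -0.02, 0, 0, 0.0707, -0.0068, -0.028, 0, 0, 0.0707, -0.0068, -0.031, 0, 0, 0.0707, -0.0068, -0.031, 0, 0]'

```text
clock: 32.52
tcp_pos: [0.4802, 0.2626, 0.1773]
orientation: [0.001, 0.744, 0.668, 0.001]
wrist_force: [1.4, -1.4, 6.3]
finger_gap: 0.0056
grip_force: 69.8
```

move_arm --moves '[0, 0, 0.001, 0, 0.01, 0, 0, 0.001, 0, 0.02, 0, 0, 0.001, 0, 0.03, 0, 0, 0.001, 0, 0.03, 0, 0, 0.005, 0, 0.03, 0, 0, 0.02, 0, 0.03, 0, 0, 0.05, 0, 0.03, -0.01, -0.01, 0.085, 0, 0.04, -0.02, -0.04, 0.11, 0, 0.06, -0.03, -0.08, 0.11, 0, 0.06, -0.04, -0.12, 0.11, 0, 0.06, -0.04, -0.16, 0.11, 0, 0.06]'

```text
clock: 33.52
tcp_pos: [0.438, 0.1018, 0.2877]
orientation: [0.0, 0.743, 0.669, 0.0]
wrist_force: [0.6, 0.3, -0.2]
finger_gap: 0.0598
grip_force: 0.0
```

move_arm --moves '[0, -0.04, 0, 0, 0.06, 0, -0.08, 0, 0, 0.06, 0.005, -0.12, 0, 0, 0.06, 0.01, -0.16, 0, 0, 0.06, 0.015, -0.2, 0, 0, 0.06, 0.015, -0.24, 0, 0, 0.06, 0.015, -0.28, 0, -0.02, 0.06, 0.015, -0.32, -0.01, -0.04, 0.06, 0.015, -0.325, -0.01, -0.04, 0.06, 0.015, -0.325, -0.01, -0.04, 0.06, 0.015, -0.325, -0.01, -0.04, 0.06]'

```text
clock: 34.43
tcp_pos: [0.4543, -0.2222, 0.2765]
orientation: [-0.001, 0.758, 0.653, 0.0]
wrist_force: [0.5, 0.6, -0.6]
finger_gap: 0.06
grip_force: 0.0
```

Run:
```python
from h import *
s=env.get_state();print(s['tcp_pos'],s['orientation'])
c=cam('wrist','w11');t=cam('top','t11')
barcheck(c,(.4539,-.2194),np.radians(81.4),half=.045)
p=cv2.imread('pics/w11.png');q=cv2.imread('pics/t11.png')
z=np.zeros((600,800,3),np.uint8); z[:250,:400]=cv2.resize(p,(400,250)); z[250:600,:]=cv2.resize(q[130:250,200:474],(800,350),interpolation=cv2.INTER_CUBIC);cv2.imwrite('pics/m11.png',z)
```

```text
[ 0.45426539 -0.22217079  0.27649665] [-6.54189091e-04  7.57731550e-01  6.52566060e-01  8.93633703e-05]
-0.045 [317. 232.]  96  92  88  93 111 125 135 140 134 142 136 108  89  88  90  94  93  95 122 178 187 186 184 185 188 192 196 196 189
-0.022 [317. 211.]  63  61  58  66  84  98 118 134 134  97  70  77 104 139 177 206 210 209 200 175 143 165 166 172 169 160 160 161 164
 0.000 [317. 189.] 130 120 105  96  93  88  79  68  67  67  68  76 103 135 173 203 206 207 198 166 100  74  72  72  73  80  81  81  87
 0.023 [317. 166.]  77  76  79  80  81  81  82  82  83  85  87  92 109 134 169 200 206 207 199 171 126 101 102 102 102 102 100  99  95
 0.045 [317. 142.] 124  81  63  67  73  74  73  73  74  74  77  86  86  87  94 114 127 136 121  92  89  89  89  90  90  92  91  86  98
```

View pics/m11.png

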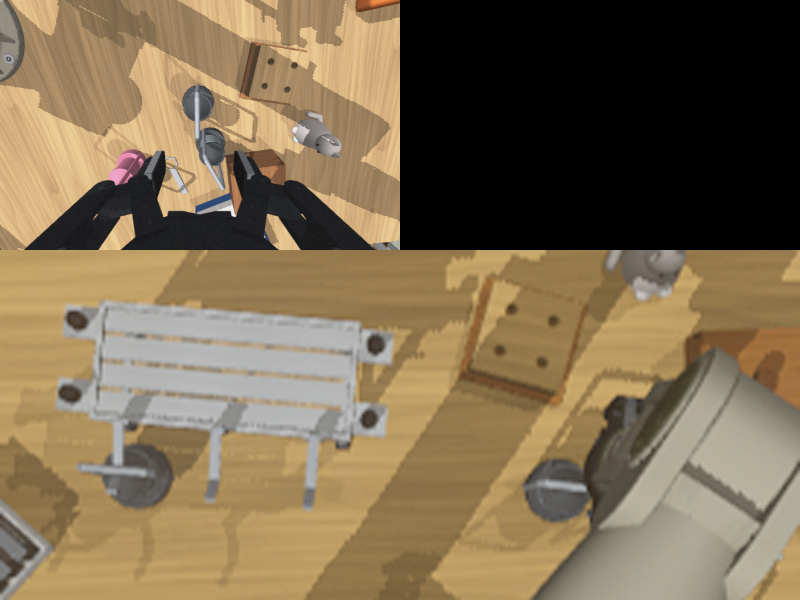

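Lantern 1 hangs on hook 1 (merged (115,468) with its bar across the strap at x = 117). Bail B lies 2.2 mm off my estimate, so I'll correct for that and grasp it.

move_arm --moves '[0, 0.0215, -0.03, 0, 0.05, 0.0002, 0.0215, -0.07, 0, 0.05, 0.0002, 0.0215, -0.105, 0, 0.05, 0.0002, 0.0215, -0.128, 0, 0.05, 0.0002, 0.0215, -0.1375, 0, 0.05, 0.0002, 0.0215, -0.1375, 0, 0.05, 0.0002, 0.0215, -0.1375, 0, 0.02, 0.0002, 0.0215, -0.1375, 0, 0, 0.0002, 0.0215, -0.1375, 0, 0, 0.0002, 0.0215, -0.1375, 0, 0, 0.0002, 0.0215, -0.1375, 0, 0, 0.0002, 0.0215, -0.1375, 0, 0]' --newtons 70

```text
clock: 35.53
tcp_pos: [0.4557, -0.2015, 0.1411]
orientation: [0.002, 0.757, 0.653, 0.001]
wrist_force: [-1.9, 0.8, 6.1]
finger_gap: 0.0056
grip_force: 68.5
```

move_arm --moves '[0, 0, 0, 0, 0, 0, 0, 0.01, 0, 0, 0, 0, 0.03, 0, 0, -0.01, 0, 0.05, 0, 0, -0.03, 0.01, 0.065, 0.0, 0, -0.05, 0.03, 0.073, 0.02, 0, -0.065, 0.055, 0.073, 0.041, 0, -0.075, 0.085, 0.073, 0.041, 0, -0.08, 0.115, 0.073, 0.041, 0, -0.085, 0.145, 0.073, 0.041, 0, -0.085, 0.175, 0.073, 0.041, 0, -0.085, 0.205, 0.073, 0.041, 0]'

```text
clock: 36.53
tcp_pos: [0.3693, 0.0053, 0.2131]
orientation: [0.0, 0.744, 0.668, 0.0]
wrist_force: [0.3, -0.3, -1.9]
finger_gap: 0.0056
grip_force: 68.6
```

move_arm --moves '[0, 0.03, 0, 0, 0, 0, 0.06, 0, 0, 0, 0, 0.09, 0, 0, 0, 0.005, 0.12, 0, 0, 0, 0.015, 0.145, 0, 0, 0, 0.025, 0.16, 0, 0, 0, 0.0297, 0.169, 0, 0, 0, 0.0297, 0.1695, 0, 0, 0, 0.0297, 0.1695, 0, 0, 0, 0.0297, 0.1695, 0, 0, 0, 0.0297, 0.1695, 0, 0, 0]'

```text
clock: 37.45
tcp_pos: [0.399, 0.1727, 0.2122]
orientation: [-0.0, 0.744, 0.668, -0.0]
wrist_force: [0.1, -0.4, -2.2]
finger_gap: 0.0052
grip_force: 68.6
```

move_arm --moves '[0.015, -0.0015, 0, 0, 0, 0.035, -0.0035, 0, 0, 0, 0.055, -0.005, 0, 0, 0, 0.067, -0.006, 0, 0, 0, 0.0698, -0.0064, 0, 0, 0, 0.0698, -0.0064, -0.004, 0, 0, 0.0698, -0.0064, -0.014, 0, 0, 0.0698, -0.0064, -0.024, 0, 0, 0.0698, -0.0064, -0.032, 0, 0, 0.0698, -0.0064, -0.0355, 0, 0, 0.0698, -0.0064, -0.0355, 0, 0]'

```text
clock: 38.37
tcp_pos: [0.4699, 0.1671, 0.1773]
orientation: [0.001, 0.744, 0.668, 0.001]
wrist_force: [0.0, -2.5, 7.0]
finger_gap: 0.0052
grip_force: 69.8
```

move_arm --moves '[0, 0, 0.001, 0, 0.01, 0, 0, 0.001, 0, 0.02, 0, 0, 0.001, 0, 0.03, 0, 0, 0.001, 0, 0.03, 0, 0, 0.005, 0, 0.03, 0, 0, 0.02, 0, 0.03, 0, 0, 0.05, 0, 0.03, -0.01, -0.01, 0.085, 0.05, 0.04, -0.02, -0.04, 0.11, 0.13, 0.06, -0.02, -0.08, 0.11, 0.21, 0.06, -0.02, -0.12, 0.11, 0.29, 0.06, -0.02, -0.16, 0.11, 0.37, 0.06]'

```text
clock: 39.37
tcp_pos: [0.4493, 0.0061, 0.2878]
orientation: [0.001, 0.606, 0.795, 0.001]
wrist_force: [1.1, -0.0, -0.3]
finger_gap: 0.0598
grip_force: 0.0
```

move_arm --moves '[0, -0.04, 0, 0.053, 0.06, 0, -0.08, 0, 0.053, 0.06, 0, -0.12, 0, 0.053, 0.06, 0, -0.16, 0, 0.053, 0.06, 0.005, -0.2, 0, 0.053, 0.06, 0.01, -0.24, 0, 0.053, 0.06, 0.017, -0.28, 0, 0.053, 0.06, 0.017, -0.32, -0.005, 0.053, 0.06, 0.017, -0.327, -0.01, 0.053, 0.06, 0.017, -0.327, -0.01, 0.053, 0.06, 0.017, -0.327, -0.01, 0.053, 0.06, 0.017, -0.327, -0.01, 0.053, 0.06]'

```text
clock: 40.37
tcp_pos: [0.4662, -0.3183, 0.2769]
orientation: [-0.0, 0.587, 0.81, 0.0]
wrist_force: [0.1, 0.2, -0.2]
finger_gap: 0.0601
grip_force: 0.0
```

Run:
```python
from h import *
s=env.get_state();o=s['orientation'];print(s['tcp_pos'],np.degrees(2*np.arctan2(o[2],o[1])))
c=cam('wrist','w12');t=cam('top','t12')
barcheck(c,(.4665,-.3205),np.radians(108),half=.045)
p=cv2.imread('pics/w12.png');q=cv2.imread('pics/t12.png')
z=np.zeros((600,800,3),np.uint8); z[:250,:400]=cv2.resize(p,(400,250)); z[250:600,:]=cv2.resize(q[130:250,200:474],(800,350),interpolation=cv2.INTER_CUBIC);cv2.imwrite('pics/m12.png',z)
```

```text
[ 0.46620692 -0.31834768  0.2769158 ] 108.16633798454156
-0.045 [317. 235.] 137 135 128 126 126 129 116  87  78  76  77  77  77  79  87 119 152 162 167 169 168 161 153 152 155 154 152 154 159
-0.022 [317. 215.]  56  50  46  51  69  78  77  93 130 159 159 133 138 163 187 195 188 175 151 135 153 164 167 166 165 156 143 140 154
 0.000 [317. 193.]  89  91  91  81  68  62  59  61  61  61  62  75 111 148 172 189 192 182 172 147  69  57  57  62  67  67  75  87  86
 0.023 [317. 170.]  60  59  59  62  61  64  73  83  86  88  89  89  99 127 155 177 190 190 179 158 120  97  95  88  87  86  86  83  83
 0.045 [317. 146.] 117  86  69  72  79  84  84  83  82  75  57  57  61  79 103 120 130 130 121  83  80  81  86  85  85  84  80  82 106
```

move_arm --moves '[-0.0072, 0.0153, -0.03, 0, 0.05, -0.0072, 0.0153, -0.07, 0, 0.05, -0.0072, 0.0153, -0.105, 0, 0.05, -0.0072, 0.0153, -0.128, 0, 0.05, -0.0072, 0.0153, -0.138, 0, 0.05, -0.0072, 0.0153, -0.138, 0, 0.05, -0.0072, 0.0153, -0.138, 0, 0.02, -0.0072, 0.0153, -0.138, 0, 0, -0.0072, 0.0153, -0.138, 0, 0, -0.0072, 0.0153, -0.138, 0, 0, -0.0072, 0.0153, -0.138, 0, 0, -0.0072, 0.0153, -0.138, 0, 0]' --newtons 70

```text
clock: 41.47
tcp_pos: [0.4598, -0.3052, 0.1406]
orientation: [0.001, 0.587, 0.81, -0.0]
wrist_force: [-1.6, 1.2, 6.4]
finger_gap: 0.0055
grip_force: 68.5
```

move_arm --moves '[0, 0, 0, 0, 0, 0, 0, 0.01, 0, 0, 0, 0, 0.03, 0, 0, -0.01, 0, 0.05, 0, 0, -0.025, 0.02, 0.065, -0.05, 0, -0.04, 0.045, 0.073, -0.12, 0, -0.055, 0.075, 0.073, -0.19, 0, -0.07, 0.105, 0.073, -0.26, 0, -0.08, 0.135, 0.073, -0.33, 0, -0.08, 0.165, 0.073, -0.4, 0, -0.08, 0.195, 0.073, -0.424, 0, -0.08, 0.225, 0.073, -0.424, 0]'

```text
clock: 42.47
tcp_pos: [0.3787, -0.0783, 0.2125]
orientation: [0.001, 0.745, 0.667, 0.0]
wrist_force: [1.0, 0.5, -1.7]
finger_gap: 0.0056
grip_force: 68.4
```

move_arm --moves '[0, 0.03, 0, 0, 0, 0, 0.06, 0, 0, 0, 0, 0.09, 0, 0, 0, 0.002, 0.12, 0, 0, 0, 0.006, 0.145, 0, 0, 0, 0.0099, 0.1564, 0, 0, 0, 0.0099, 0.1564, 0, 0, 0, 0.0099, 0.1564, 0, 0, 0, 0.0099, 0.1564, 0, 0, 0, 0.0099, 0.1564, 0, 0, 0]'

```text
clock: 43.3
tcp_pos: [0.3889, 0.0762, 0.2118]
orientation: [0.0, 0.745, 0.668, -0.0]
wrist_force: [0.1, 0.1, -1.8]
finger_gap: 0.0053
grip_force: 68.4
```

Run:
```python
from h import *
s=env.get_state();o=s['orientation'];print(s['tcp_pos'],np.degrees(2*np.arctan2(o[2],o[1])))
```

```text
[0.38889778 0.07624317 0.21182143] 83.75017829158654
```

move_arm --moves '[0.015, -0.001, 0, 0, 0, 0.035, -0.002, 0, 0, 0, 0.055, -0.004, 0, 0, 0, 0.067, -0.005, 0, 0, 0, 0.0696, -0.005, 0, 0, 0, 0.0696, -0.005, -0.004, 0, 0, 0.0696, -0.005, -0.014, 0, 0, 0.0696, -0.005, -0.024, 0, 0, 0.0696, -0.005, -0.032, 0, 0, 0.0696, -0.005, -0.0355, 0, 0, 0.0696, -0.005, -0.0355, 0, 0]'

```text
clock: 44.22
tcp_pos: [0.4596, 0.0717, 0.1769]
orientation: [0.002, 0.744, 0.668, 0.001]
wrist_force: [0.3, -1.6, 8.3]
finger_gap: 0.0052
grip_force: 69.5
```

move_arm --moves '[0, 0, 0, 0, 0, 0, 0, 0, 0, 0]'

```text
clock: 44.38
tcp_pos: [0.4595, 0.0717, 0.1771]
orientation: [0.002, 0.744, 0.668, 0.001]
wrist_force: [0.2, -1.4, 7.1]
finger_gap: 0.0057
grip_force: 69.3
```

move_arm --moves '[0, 0, 0.001, 0, 0.01, 0, 0, 0.001, 0, 0.02, 0, 0, 0.001, 0, 0.03, 0, 0, 0.001, 0, 0.03, 0, 0, 0.005, 0, 0.03, 0, 0, 0.02, 0, 0.03, 0, 0, 0.05, 0, 0.03, 0, -0.01, 0.085, -0.1, 0.04, 0, -0.04, 0.11, -0.2, 0.06, 0, -0.08, 0.115, -0.3, 0.06, 0, -0.12, 0.115, -0.42, 0.06, 0, -0.16, 0.115, -0.54, 0.06]'

```text
clock: 45.38
tcp_pos: [0.4589, -0.0895, 0.2924]
orientation: [0.001, 0.896, 0.443, 0.001]
wrist_force: [0.6, 0.5, -0.1]
finger_gap: 0.0597
grip_force: 0.0
```

move_arm --moves '[0.005, -0.04, 0, -0.12, 0.06, 0.01, -0.08, 0, -0.24, 0.06, 0.015, -0.12, 0, -0.36, 0.06, 0.02, -0.16, 0, -0.36, 0.06, 0.03, -0.2, 0, -0.36, 0.06, 0.04, -0.24, 0, -0.36, 0.06, 0.05, -0.28, 0, -0.36, 0.06, 0.06, -0.32, 0, -0.36, 0.06, 0.06, -0.35, 0, -0.36, 0.06, 0.06, -0.35, 0, -0.36, 0.06, 0.06, -0.35, 0, -0.36, 0.06, 0.06, -0.35, 0, -0.36, 0.06]'

```text
clock: 46.38
tcp_pos: [0.5184, -0.4377, 0.2907]
orientation: [-0.001, 0.961, 0.278, -0.0]
wrist_force: [-0.1, -0.6, -0.1]
finger_gap: 0.06
grip_force: 0.0
```

Run:
```python
from h import *
s=env.get_state();o=s['orientation'];print(s['tcp_pos'],np.degrees(2*np.arctan2(o[2],o[1])))
c=cam('wrist','w13');t=cam('scene','s13');t=cam('top','t13')
p=cv2.imread('pics/w13.png');q=cv2.imread('pics/s13.png');r=cv2.imread('pics/t13.png')
z=np.zeros((600,800,3),np.uint8); z[:340,:480]=cv2.resize(p[0:340,80:560],(480,340)); z[:340,480:]=cv2.resize(r[140:240,205:299],(320,340),interpolation=cv2.INTER_CUBIC); z[340:600,:520]=cv2.resize(q[160:290,250:510],(520,260),interpolation=cv2.INTER_CUBIC);cv2.imwrite('pics/m13.png',z)
```

```text
[ 0.51838435 -0.43767158  0.29065109] 32.2358339228558
```

View pics/m13.png

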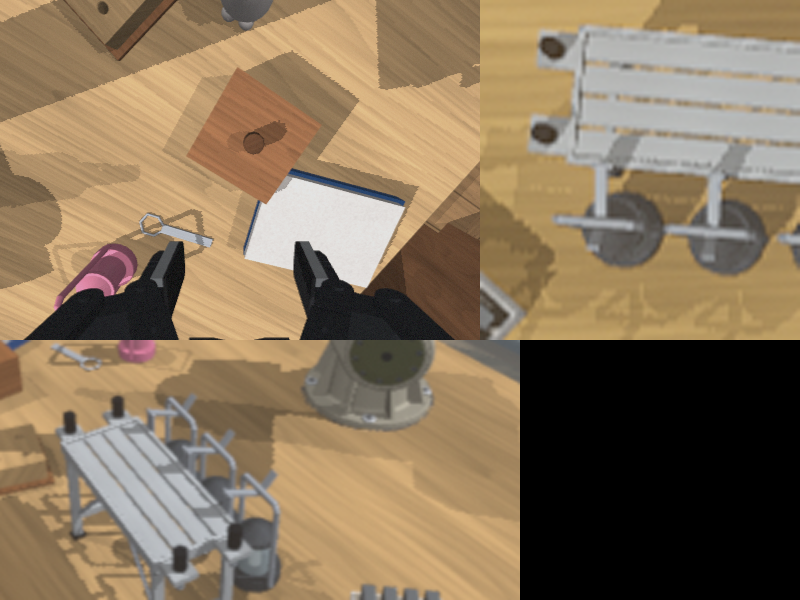

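All three lanterns hang on their hooks. In the wrist view (crop offset +80) the lid knob is at (334,142), with top corners at (317,67), (401,126), (346,203) and (266,155).

Run:
```python
from h import *
c=cam('wrist');s=env.get_state();t=s['tcp_pos']
k=plane(c,334,142,.1);print('knob',k,'shift',k-t)
p=c['p'].astype(int); m=((p[:,:,0]-p[:,:,2]>45)&(p[:,:,0]-p[:,:,1]>28)).astype(np.uint8)
m[:60]=0;m[215:]=0;m[:,:250]=0;m[:,410:]=0
m=cv2.morphologyEx(m,cv2.MORPH_CLOSE,np.ones((9,9)))
ct=max(cv2.findContours(m,0,2)[0],key=cv2.contourArea); a=cv2.approxPolyDP(cv2.convexHull(ct),6,True)[:,0];print(a)
C=[plane(c,*q,.076) for q in[(317,67),(401,126),(346,203),(266,155)]]
a,o,e=fit([(.06,.06),(.06,-.06),(-.06,-.06),(-.06,.06)],C);print('lid',a,o,e)
```

```text
knob [ 0.56231365 -0.43036049  0.1       ] shift [ 0.04339653  0.00630313 -0.19207528]
[[355  60]
 [401 123]
 [409 176]
 [332 214]
 [250 214]
 [250  61]]
lid -0.0024227043166352748 [ 0.5613046  -0.43030456] [0.00072437 0.00136296 0.00163812 0.00042094]
```

move_arm --moves '[0.03, 0.004, -0.02, 0, 0.06, 0.0434, 0.0061, -0.05, 0, 0.06, 0.0434, 0.0061, -0.09, 0, 0.06, 0.0434, 0.0061, -0.13, 0, 0.06, 0.0434, 0.0061, -0.165, 0, 0.06, 0.0434, 0.0061, -0.19, 0, 0.06, 0.0434, 0.0061, -0.202, 0, 0.06, 0.0434, 0.0061, -0.202, 0, 0.06, 0.0434, 0.0061, -0.202, 0, 0.06]' --newtons 40

```text
clock: 47.33
tcp_pos: [0.5624, -0.4316, 0.0902]
orientation: [0.0, 0.961, 0.278, 0.0]
wrist_force: [0.2, 0.5, -0.8]
finger_gap: 0.0601
grip_force: 0.0
```

move_arm --moves '[0, 0, 0, 0, 0.01, 0, 0, 0, 0, 0.01, 0, 0, 0, 0, 0.01, 0, 0, 0, 0, 0.01, 0, 0, 0, 0, 0.01, 0, 0, 0, 0, 0.01, 0, 0, 0.015, 0, 0.01, 0, 0, 0.04, 0, 0.01, 0, 0, 0.08, 0, 0.01, 0, 0, 0.12, 0, 0.01, 0, 0, 0.155, 0, 0.01, 0, 0, 0.17, 0, 0.01]'

```text
clock: 48.33
tcp_pos: [0.563, -0.433, 0.266]
orientation: [0.004, 0.961, 0.278, 0.002]
wrist_force: [-0.0, -0.1, -2.3]
finger_gap: 0.0228
grip_force: 40.0
```

Run:
```python
from h import *
s=env.get_state();o=s['orientation'];print(s['tcp_pos'],2*np.arctan2(o[2],o[1]),s['wrist_force'])
c=cam('wrist','w14'); t=s['tcp_pos']
p=cv2.imread('pics/w14.png');print(proj(c,[.56,-.43,t[2]]))
```

```text
[ 0.56301239 -0.43299367  0.26597429] 0.5628191305245335 [-1.16067934e-03 -1.41421894e-01 -2.26769838e+00]
[310.13963277 261.72704825]
```

move_arm --moves '[0.005, 0.025, 0, -0.03, 0.01, 0.013, 0.055, 0, -0.08, 0.01, 0.02, 0.085, 0, -0.13, 0.01, 0.028, 0.115, 0, -0.18, 0.01, 0.036, 0.145, 0, -0.23, 0.01, 0.043, 0.175, 0, -0.28, 0.01, 0.05, 0.205, 0, -0.301, 0.01, 0.057, 0.23, 0, -0.301, 0.01, 0.06, 0.245, 0, -0.301, 0.01, 0.06, 0.245, -0.03, -0.301, 0.01, 0.06, 0.245, -0.06, -0.301, 0.01, 0.06, 0.245, -0.075, -0.301, 0.01]'

```text
clock: 49.38
tcp_pos: [0.6204, -0.186, 0.18]
orientation: [-0.001, 0.991, 0.131, -0.002]
wrist_force: [-0.4, 0.2, -3.2]
finger_gap: 0.0228
grip_force: 39.9
```

move_arm --moves '[0, 0, 0, 0, 0.01, 0, 0, 0, 0, 0.01, 0, 0, 0, 0, 0.01, 0, 0, 0, 0, 0.01]'

```text
clock: 49.72
tcp_pos: [0.623, -0.1878, 0.186]
orientation: [0.001, 0.991, 0.13, 0.001]
wrist_force: [1.0, -0.7, -2.2]
finger_gap: 0.0224
grip_force: 39.9
```

Run:
```python
from h import *
s=env.get_state();o=s['orientation'];print(s['tcp_pos'],2*np.arctan2(o[2],o[1]),s['wrist_force'])
c=cam('wrist','w15');p=cv2.imread('pics/w15.png');cv2.imwrite('pics/w15c.png',cv2.resize(p[60:380,120:520],None,fx=1.8,fy=1.8))
b=.0;a=-.301
for l in[(.06,.06),(.06,-.06),(-.06,.06)]:
    w=tf(a,(.6223,-.1865),l);print('plinth',proj(c,[*w,.008])); w=tf(2*np.arctan2(o[2],o[1])-.5615,s['tcp_pos'][:2],l);z=s['tcp_pos'][2]-.089;print('lid bottom',proj(c,[*w,z]),'top',proj(c,[*w,z+.076]))
```

```text
[ 0.62296978 -0.1877606   0.18597565] 0.26147213454694207 [ 0.98226947 -0.70033219 -2.20461075]
plinth [299.10442946 103.29867461]
lid bottom [293.15276431 101.43391927] top [280.07823938  98.59459026]
plinth [390.82427505 163.41989916]
lid bottom [419.1225335  183.65889291] top [465.08961639 218.65825999]
plinth [245.80487312 195.38151607]
lid bottom [222.0667864  226.06031497] top [181.07096427 276.82250493]
```

View pics/w15c.png

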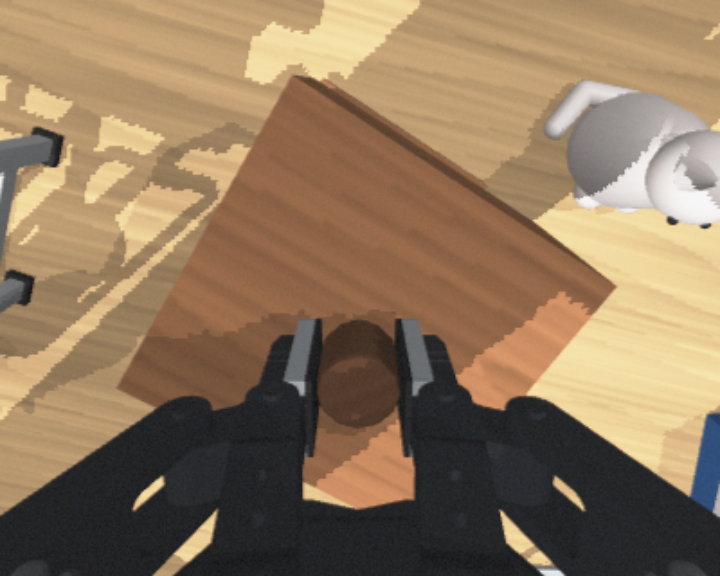

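The lid is square over the box: its top corners (283,102), (462,220) and (186,275) are where predicted. I'll lower it.

move_arm --moves '[-0.0007, 0.0013, -0.015, 0, 0.01, -0.0007, 0.0013, -0.03, 0, 0.01, -0.0007, 0.0013, -0.042, 0, 0.01, -0.0007, 0.0013, -0.052, 0, 0.01, -0.0007, 0.0013, -0.06, 0, 0.01, -0.0007, 0.0013, -0.067, 0, 0.01, -0.0007, 0.0013, -0.074, 0, 0.01, -0.0007, 0.0013, -0.08, 0, 0.01, -0.0007, 0.0013, -0.085, 0, 0.01, -0.0007, 0.0013, -0.088, 0, 0.01, -0.0007, 0.0013, -0.088, 0, 0.01, -0.0007, 0.0013, -0.088, 0, 0.01]'

```text
clock: 50.77
tcp_pos: [0.6215, -0.1857, 0.0993]
orientation: [0.001, 0.991, 0.131, 0.001]
wrist_force: [-6.3, 1.8, 12.7]
finger_gap: 0.0228
grip_force: 42.1
```

move_arm --moves '[0, 0, 0.002, 0, 0.01, 0, 0, 0.002, 0, 0.03, 0, 0, 0.002, 0, 0.06, 0, 0, 0.002, 0, 0.06, 0, 0, 0.005, 0, 0.06, 0, 0, 0.03, 0, 0.06, 0, 0, 0.07, 0, 0.06, 0, 0, 0.11, 0, 0.06, -0.02, -0.02, 0.15, 0, 0.06, -0.05, -0.04, 0.18, 0, 0.06, -0.08, -0.06, 0.2, 0, 0.06, -0.1, -0.08, 0.2, 0, 0.06]'

```text
clock: 51.77
tcp_pos: [0.5218, -0.2661, 0.3009]
orientation: [0.002, 0.991, 0.132, 0.003]
wrist_force: [0.6, -2.4, 0.0]
finger_gap: 0.0598
grip_force: 0.0
```

move_arm --moves '[-0.03, -0.03, 0, 0, 0.06, -0.06, -0.06, 0, 0, 0.06, -0.09, -0.09, 0, 0, 0.06, -0.1, -0.1, 0, 0, 0.06, -0.1, -0.1, 0, 0, 0.06, -0.1, -0.1, 0, 0, 0.06]'

```text
clock: 52.27
tcp_pos: [0.4207, -0.3664, 0.2963]
orientation: [-0.0, 0.992, 0.129, 0.0]
wrist_force: [0.6, -0.3, -0.1]
finger_gap: 0.06
grip_force: 0.0
```

Run:
```python
from h import *
c=cam('top','t16');q=cv2.imread('pics/t16.png');s=cam('scene','s16');r=cv2.imread('pics/s16.png')
z=np.zeros((600,800,3),np.uint8);z[:350,:]=cv2.resize(q[110:250,190:510],(800,350),interpolation=cv2.INTER_CUBIC);z[350:600,:500]=cv2.resize(r[130:280,190:490],(500,250),interpolation=cv2.INTER_CUBIC);cv2.imwrite('pics/m16.png',z)
for l in[(.06,.06),(.06,-.06),(-.06,-.06),(-.06,.06)]:
    w=tf(-.301,(.6223,-.1865),l);print((proj(c,[*w,.084])-[190,110])*2.5)
```

```text
[446.42555129  59.61572968]
[538.2188896   85.63838364]
[512.76970958 177.05932934]
[420.6378494  150.89309178]
```

View pics/m16.png

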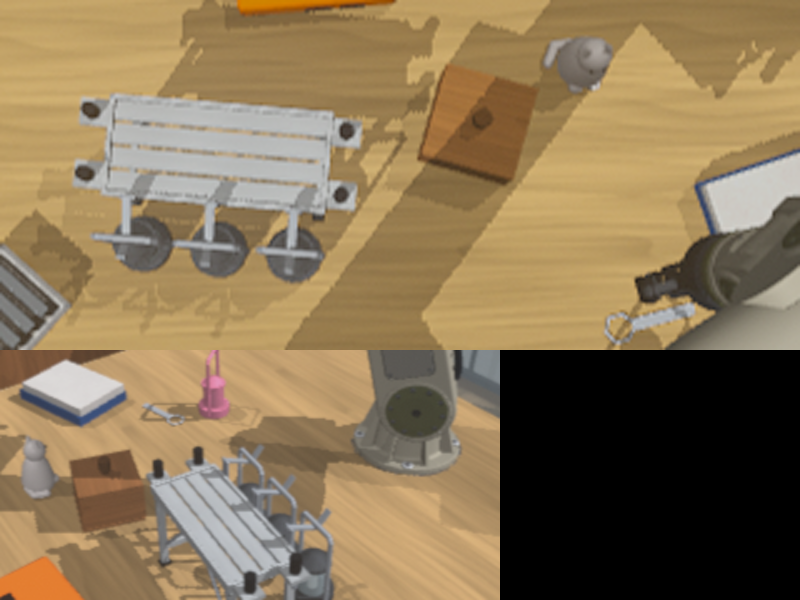

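Run:
```python
from h import *
for n in('top0','t16'):
    p=cv2.imread(f'pics/{n}.png')[120:195,345:415].astype(int)
    m=((p[:,:,2]-p[:,:,0]>40)&(p[:,:,2]-p[:,:,1]>35)).astype(np.uint8)
    m=cv2.morphologyEx(m,cv2.MORPH_OPEN,np.ones((3,3)));m=cv2.morphologyEx(m,cv2.MORPH_CLOSE,np.ones((15,15)))
    ct=max(cv2.findContours(m,0,2)[0],key=cv2.contourArea);print(n,cv2.contourArea(ct),cv2.minAreaRect(ct))
for n in('scene0','s16'):
    p=cv2.imread(f'pics/{n}.png')[180:250,220:290].astype(int)
    m=((p[:,:,2]-p[:,:,0]>30)&(p[:,:,2]-p[:,:,1]>25)&(p[:,:,2]<150)).astype(np.uint8)
    m=cv2.morphologyEx(m,cv2.MORPH_OPEN,np.ones((3,3)));
    ct=max(cv2.findContours(m,0,2)[0],key=cv2.contourArea);print(n,cv2.contourArea(ct),cv2.minAreaRect(ct),cv2.boundingRect(ct))
```

```text
top0 1420.5 ((36.34670639038086, 37.65186309814453), (38.80836486816406, 39.397178649902344), 15.5241117477417)
t16 1382.0 ((36.16758728027344, 37.94896697998047), (38.99602508544922, 38.661773681640625), 15.068489074707031)
scene0 888.5 ((35.08415985107422, 41.341583251953125), (32.93572998046875, 41.69205856323242), 84.2894058227539) (13, 27, 44, 33)
s16 838.5 ((36.57547378540039, 44.73584747314453), (23.158924102783203, 41.40349197387695), 79.3803482055664) (15, 31, 43, 29)
```

```bash
python3 -c "
from h import *
print(env.hand_in())"
```

```text
the job is handed in; nothing more can be done
None
```

The job is handed in: all four pins are seated in the flanges, all three lanterns hang on their own hooks, and the lid is back on the pin box. Robot time was about 52 s; no verdict came back from the hand-in.

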